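# Set out the bench to bore and fit the next cabinet's feet

### The job

Get the bench ready to bore and fit the feet of the next cabinet, which stands on five: see that exactly five levelling feet are in the round steel parts dish, counting any already in it, with the spare feet left on the bench; turn the depth dial of the red boring jig until its pointer faces the long white index line; and lay every aluminium spacer block that is out on the bench down flat in its own pocket of the wooden rack, the one whose label bar is as wide as the block. Leave the other tools on the bench alone.

Things in the scene. Friction and masses are not known exactly. Their poses are not given: they have to be found in the camera images.
- foot1: a levelling foot: black round pad 36 mm across and 12 mm thick with a 16 mm round steel boss, 16 mm tall, standing on its middle (28 mm tall in all, 50 g). Origin: centre of the pad's underside; z runs up through the boss. All seven feet are alike; 6 or 7 of them are present (None: absent). If present, it starts in the dish.
- foot2: a levelling foot: black round pad 36 mm across and 12 mm thick with a 16 mm round steel boss, 16 mm tall, standing on its middle (28 mm tall in all, 50 g). Origin: centre of the pad's underside; z runs up through the boss. All seven feet are alike; 6 or 7 of them are present (None: absent). If present, it starts in the dish.
- foot3: a levelling foot: black round pad 36 mm across and 12 mm thick with a 16 mm round steel boss, 16 mm tall, standing on its middle (28 mm tall in all, 50 g). Origin: centre of the pad's underside; z runs up through the boss. All seven feet are alike; 6 or 7 of them are present (None: absent). If present, it starts standing on the bench.
- foot4: a levelling foot: black round pad 36 mm across and 12 mm thick with a 16 mm round steel boss, 16 mm tall, standing on its middle (28 mm tall in all, 50 g). Origin: centre of the pad's underside; z runs up through the boss. All seven feet are alike; 6 or 7 of them are present (None: absent). If present, it starts standing on the bench.
- foot5: a levelling foot: black round pad 36 mm across and 12 mm thick with a 16 mm round steel boss, 16 mm tall, standing on its middle (28 mm tall in all, 50 g). Origin: centre of the pad's underside; z runs up through the boss. All seven feet are alike; 6 or 7 of them are present (None: absent). If present, it starts standing on the bench.
- foot6: a levelling foot: black round pad 36 mm across and 12 mm thick with a 16 mm round steel boss, 16 mm tall, standing on its middle (28 mm tall in all, 50 g). Origin: centre of the pad's underside; z runs up through the boss. All seven feet are alike; 6 or 7 of them are present (None: absent). If present, it starts standing on the bench.
- foot7: a levelling foot: black round pad 36 mm across and 12 mm thick with a 16 mm round steel boss, 16 mm tall, standing on its middle (28 mm tall in all, 50 g). Origin: centre of the pad's underside; z runs up through the boss. All seven feet are alike; 6 or 7 of them are present (None: absent). If present, it starts standing on the bench.
- dish_in (a point): centre of the inner floor of the round steel parts dish, 4 mm above the bench. The dish is fixed; inside radius 77 mm, outside radius 80 mm, rim 22 mm above the bench. It may stand at the left or the right of the bench. One or two feet lie in it at the start
- block_slim: the slim spacer block: aluminium bar 60 long (its x), 18 wide (its y) and 18 high (its z); origin at its middle, 9 mm above its underside. Lies loose on the bench, any heading. Two or three of the three blocks are present (None: absent)
- rest_slim (a point): where the slim block's middle is once it lies in its own wooden pocket: 9 mm above the floor, 17 mm above the bench; x along the pocket, z up. Opening 68 (x) by 24 mm (y), 8 mm deep, wall tops 16 mm above the bench. The label at its -x end bears a black bar 18 mm wide. Fixed; three pockets side by side along y, 72 mm apart, in any order; the rack is left or right on the bench
- block_middle: the middle spacer block: aluminium bar 60 long (its x), 27 wide (its y) and 18 high (its z); origin at its middle, 9 mm above its underside. Lies loose on the bench, any heading. Two or three of the three blocks are present (None: absent)
- rest_middle (a point): where the middle block's middle is once it lies in its own wooden pocket: 9 mm above the floor, 17 mm above the bench; x along the pocket, z up. Opening 68 (x) by 33 mm (y), 8 mm deep, wall tops 16 mm above the bench. The label at its -x end bears a black bar 27 mm wide. Fixed; three pockets side by side along y, 72 mm apart, in any order; the rack is left or right on the bench
- block_wide: the wide spacer block: aluminium bar 60 long (its x), 36 wide (its y) and 18 high (its z); origin at its middle, 9 mm above its underside. Lies loose on the bench, any heading. Two or three of the three blocks are present (None: absent)
- rest_wide (a point): where the wide block's middle is once it lies in its own wooden pocket: 9 mm above the floor, 17 mm above the bench; x along the pocket, z up. Opening 68 (x) by 42 mm (y), 8 mm deep, wall tops 16 mm above the bench. The label at its -x end bears a black bar 36 mm wide. Fixed; three pockets side by side along y, 72 mm apart, in any order; the rack is left or right on the bench
- dial (a joint): angle of the depth dial on top of the red boring jig, rad, growing clockwise seen from above, range 0 to 4.2; 2.4 when the pointer faces the long white index line. The dial stays where it is left (friction about 0.06 N m)
- dial_grip (a point): on the dial's upright axis, 61 mm above the bench, at mid height of its black grip bar: 50 long, 14 wide, 22 mm tall (50 to 72 mm above the bench), on a disc 54 mm across. Its x runs along the bar to the pointer end (white line). Two steel bushes, tops 58 mm above the bench, stand 65 mm from the axis. The fixed jig is 100 x 130 mm, its top 40 mm above the bench
- dial_pointer (a point): the pointer end of the dial's grip bar, top edge, 25 mm from the axis: the half of the bar with the white line
- dial_mark (a point): the inner part of the long white index line on the jig's top, 27 mm from the dial's axis; the short dark ticks around the dial are not the index line
- screwdriver: a screwdriver lying on the bench, origin under its middle. Not part of the job: leave it alone
- offcut: a wood offcut 60 x 45 x 18 mm, origin under its centre. Not part of the job: leave it alone
- tape: a grey tape measure 62 x 34 x 55 mm, origin under its centre. Not part of the job: leave it alone
- glue: a white glue bottle, 60 mm across and 160 mm tall, origin under its centre. Not part of the job: leave it alone
- pencil: a carpenter's pencil 150 mm long and 9 mm thick, origin under its middle. Not part of the job: leave it alone
- square: a small try square, 11 mm high, 110 mm steel blade along its x from a 70 mm wooden stock, origin under their corner. Not part of the job: leave it alone
Not all that is in view belongs to the job. What is shaped like the block_middle but purple or turquoise is not meant.

How it is judged (in metres and radians):
At the end, for the whole second after the job is handed in: Exactly five feet in the dish (within 70 mm of its floor centre), the others over 85 mm from it and on the bench; each present block flat in its own pocket (within 7.5 mm, 0.13 rad); dial at 2.4 within 0.12 rad; all released and at rest (distance between any of foot5, foot6, foot7 and dish_in below 0.07 m and distance between any of foot4, foot6, foot7 and dish_in below 0.07 m and distance between any of foot4, foot5, foot7 and dish_in below 0.07 m and distance between any of foot4, foot5, foot6 and dish_in below 0.07 m and distance between any of foot3, foot6, foot7 and dish_in below 0.07 m and distance between any of foot3, foot5, foot7 and dish_in below 0.07 m and distance between any of foot3, foot5, foot6 and dish_in below 0.07 m and distance between any of foot3, foot4, foot7 and dish_in below 0.07 m and distance between any of foot3, foot4, foot6 and dish_in below 0.07 m and distance between any of foot3, foot4, foot5 and dish_in below 0.07 m and distance between any of foot2, foot6, foot7 and dish_in below 0.07 m and distance between any of foot2, foot5, foot7 and dish_in below 0.07 m and distance between any of foot2, foot5, foot6 and dish_in below 0.07 m and distance between any of foot2, foot4, foot7 and dish_in below 0.07 m and distance between any of foot2, foot4, foot6 and dish_in below 0.07 m and distance between any of foot2, foot4, foot5 and dish_in below 0.07 m and distance between any of foot2, foot3, foot7 and dish_in below 0.07 m and distance between any of foot2, foot3, foot6 and dish_in below 0.07 m and distance between any of foot2, foot3, foot5 and dish_in below 0.07 m and distance between any of foot2, foot3, foot4 and dish_in below 0.07 m and distance between any of foot1, foot6, foot7 and dish_in below 0.07 m and distance between any of foot1, foot5, foot7 and dish_in below 0.07 m and distance between any of foot1, foot5, foot6 and dish_in below 0.07 m and distance between any of foot1, foot4, foot7 and dish_in below 0.07 m and distance between any of foot1, foot4, foot6 and dish_in below 0.07 m and distance between any of foot1, foot4, foot5 and dish_in below 0.07 m and distance between any of foot1, foot3, foot7 and dish_in below 0.07 m and distance between any of foot1, foot3, foot6 and dish_in below 0.07 m and distance between any of foot1, foot3, foot5 and dish_in below 0.07 m and distance between any of foot1, foot3, foot4 and dish_in below 0.07 m and distance between any of foot1, foot2, foot7 and dish_in below 0.07 m and distance between any of foot1, foot2, foot6 and dish_in below 0.07 m and distance between any of foot1, foot2, foot5 and dish_in below 0.07 m and distance between any of foot1, foot2, foot4 and dish_in below 0.07 m and distance between any of foot1, foot2, foot3 and dish_in below 0.07 m and (distance between each of foot6, foot7 and dish_in above 0.085 m or distance between each of foot5, foot7 and dish_in above 0.085 m or distance between each of foot5, foot6 and dish_in above 0.085 m or distance between each of foot4, foot7 and dish_in above 0.085 m or distance between each of foot4, foot6 and dish_in above 0.085 m or distance between each of foot4, foot5 and dish_in above 0.085 m or distance between each of foot3, foot7 and dish_in above 0.085 m or distance between each of foot3, foot6 and dish_in above 0.085 m or distance between each of foot3, foot5 and dish_in above 0.085 m or distance between each of foot3, foot4 and dish_in above 0.085 m or distance between each of foot2, foot7 and dish_in above 0.085 m or distance between each of foot2, foot6 and dish_in above 0.085 m or distance between each of foot2, foot5 and dish_in above 0.085 m or distance between each of foot2, foot4 and dish_in above 0.085 m or distance between each of foot2, foot3 and dish_in above 0.085 m or distance between each of foot1, foot7 and dish_in above 0.085 m or distance between each of foot1, foot6 and dish_in above 0.085 m or distance between each of foot1, foot5 and dish_in above 0.085 m or distance between each of foot1, foot4 and dish_in above 0.085 m or distance between each of foot1, foot3 and dish_in above 0.085 m or distance between each of foot1, foot2 and dish_in above 0.085 m) and (distance between foot1 and dish_in below 0.07 m or distance between foot1 and dish_in above 0.085 m) and (distance between foot2 and dish_in below 0.07 m or distance between foot2 and dish_in above 0.085 m) and (distance between foot3 and dish_in below 0.07 m or distance between foot3 and dish_in above 0.085 m) and (distance between foot4 and dish_in below 0.07 m or distance between foot4 and dish_in above 0.085 m) and (distance between foot5 and dish_in below 0.07 m or distance between foot5 and dish_in above 0.085 m) and (distance between foot6 and dish_in below 0.07 m or distance between foot6 and dish_in above 0.085 m) and (distance between foot7 and dish_in below 0.07 m or distance between foot7 and dish_in above 0.085 m) and height (world z) of each of foot1, foot2, foot3, foot4, foot5, foot6, foot7 below 0.045 m and linear speed of each of foot1, foot2, foot3, foot4, foot5, foot6, foot7, block_slim, block_middle, block_wide below 0.02 m/s and distance between block_slim and rest_slim below 0.0075 m and angle between the x axis of block_slim and the x axis of rest_slim, either way round below 0.13 rad and (angle between the z axis of block_slim and the z axis of rest_slim, either way round below 0.12 rad or angle between the y axis of block_slim and the z axis of rest_slim, either way round below 0.12 rad) and distance between block_middle and rest_middle below 0.0075 m and angle between the x axis of block_middle and the x axis of rest_middle, either way round below 0.13 rad and (angle between the z axis of block_middle and the z axis of rest_middle, either way round below 0.12 rad or angle between the y axis of block_middle and the z axis of rest_middle, either way round below 0.12 rad) and distance between block_wide and rest_wide below 0.0075 m and angle between the x axis of block_wide and the x axis of rest_wide, either way round below 0.13 rad and (angle between the z axis of block_wide and the z axis of rest_wide, either way round below 0.12 rad or angle between the y axis of block_wide and the z axis of rest_wide, either way round below 0.12 rad) and value of joint dial between 2.28 and 2.52 rad and velocity of joint dial below 0.05 rad/s); the robot touches nothing.
It fails at once if a bystander (screwdriver, offcut, tape measure, glue bottle, pencil, try square) is shifted more than 6 cm (distance of any of screwdriver, offcut, tape, glue, pencil, square from where it was at the start of the episode above 0.06 m).
Of foot1, foot2, foot3, foot4, foot5, foot6, foot7 only 6 to 7 are there at a start; the rules pass over those that are not, and their reading is None.
Of block_slim, block_middle, block_wide only 2 to 3 are there at a start; the rules pass over those that are not, and their reading is None.
At some moment in a run one of foot3, foot4, foot5, foot6, foot7, block_slim, block_middle, block_wide may be knocked a few centimetres aside while the robot is not near it.
Once in a run the grip may slacken for a moment while it holds something.
It also fails if it takes over 192 s, if anything falls off the work surface, if the arm or the gripper's body presses on something with over 40 N, if the wrist force passes 120 N, or if a joint passes its speed limit or range.

### The arm

A 7-joint arm with a two-finger parallel gripper is mounted at the origin on the work surface. World frame = base frame: x ahead of the robot, y to its left, z up, the work surface at z = 0. Lengths are in mm, angles in rad, forces in N, time in s.
With the tool pointing down it reaches from about 400 to 850 mm from the base axis. Payload 10.4 kg.
Tool frame: the origin (TCP) lies midway between the tips of the shut fingers; the grasp point (between the pads) lies ctrl.grasp_offset behind it (ctrl.grasp_offset is the distance from the TCP to the grasp point, in mm); x points along the fingers, y is the direction in which the jaws open and shut, and the axes are right-handed (so a half turn about x gives the same grasp; the last joint's range is limited). The gripper opens to 87 mm and grips with 3 to 60 N. Pads are 19 mm wide; open, the fingers measure 117 mm over their backs; the gripper's body (75 mm by 190 mm) begins 51 mm behind the grasp point.
Start: joints at [-0.023, 0.332, -0.065, 1.46, 0.022, 1.35, -0.088], TCP at [625.022, 0.018, 222.576] pointing down, gripper open.
Joint ranges: [-2.6, 2.6], [-0.5, 2.12], [-1.47, 1.34], [0.16, 2.42], [-1.27, 4.41], [0.06, 2.06], [-2.6, 2.6]. Speed limits (rad/s): [2.22, 2.22, 2.79, 2.79, 3.14, 3.14, 3.14].

### API

Orientations are given as a rotation vector (axis times angle).
In Python, from plant import ctrl gives the robot as it stands.
- The arm moves only by the shell command python3 -m crank 'ROWS' [FORCE]. ROWS is JSON, a list of rows, each an object of numbers: "x", "y", "z": the shift along the tool's x, y, z in mm; "yaw": the turn about the tool's x in rad; "grip": the opening, from -1 (shut) to 1 (fully open), so that 0 is half open. In form: [{"x": .., "y": .., "z": .., "yaw": .., "grip": ..}, ...]. A call has 1 to 5 rows; each row shifts and turns the commanded pose from where the row before left it, along the tool's axes as they then stand; what a row does not reach is not made up. A row lasts 1/8 s, in which the tool goes at most 62.5 mm and 10.7 degrees, less where a joint would pass 70% of its speed; a pose out of reach is approached as far as the arm can. A call with a gripper value outside its range is refused whole. The fingers move at their own pace and stop on an object; FORCE is the grip in N (left out, the last holds). Time passes only in rows, so rows that do not move let the fingers close. It gives the time, the measured TCP pose, the force and the opening at its end, in the units of the state.
- ctrl.observe(): the state, without advancing time (a new reading comes with each control period).
- ctrl.get_image(name): name is "scene" or "side" or "wrist"; returns (picture, depth): 400x640x3 uint8, red, green, blue; 400x640 float32, mm along the optical axis (not along the pixel's ray), 0 where there is no reading.
- ctrl.calibration(name): a dict with "fx", "fy", "cx", "cy" (pixels), "origin" and "orientation" of the camera in the world; the wrist camera has in their place "hand_eye" (4x4, takes a point from camera to tool coordinates, whose origin is the TCP and whose axes are the tool frame's). Camera axes: x right, y down, z forward; pixel columns grow to the right and rows downward; lengths in mm; the calibration is good to about 2 mm. A picture is of the moment at which its call begins: read the wrist's pose just before it. calibration takes no time and is no camera call.
- ctrl.job_done(): hands the job in, once; it reports no verdict.
The state is a dict: "t": time; "joint_pos": joint angles; "dq": joint speeds; "joint_efforts": joint torques, N m; "position": TCP position; "tcp_rot": TCP orientation; "ft_force": force on the tool from outside, world axes, zero at the start; "moment": the same for the moment, N m; "finger_gap": finger opening in mm.
Only numpy, scipy, OpenCV 4.12 (cv2) and the standard library are available. Lean on these libraries where they do the work, as an engineer would, in place of code of your own. Each camera call takes 0.05 s, during which the arm holds its last target.

## Working session

There is one attempt and no reset: what is moved stays moved. The work goes in short steps, Python scripts to look and compute and a shell command to move; the robot and the scene stay as the last step left them, time stands still between calls to the robot, and variables do not carry over. Pictures are saved under pics/ and viewed, and the job is handed in when it is done.

```bash
ls; mkdir -p pics
python3 - <<'E'
from plant import ctrl
import cv2
print(ctrl.observe()); print(ctrl.grasp_offset)
for n in ["scene","side","wrist"]:
    c=ctrl.calibration(n); print(n,c)
    im,d=ctrl.get_image(n); cv2.imwrite(f"pics/{n}0.png",im[:,:,::-1])
E
```

```text
pics
{'t': 0.0, 'joint_pos': array([-0.02261584,  0.33287685, -0.06472123,  1.46095156,  0.02161786,
        1.34989538, -0.08850678]), 'dq': array([ 0.00109674,  0.00056913,  0.00019374,  0.00016952,  0.00129689,
        0.00248931, -0.00025713]), 'joint_efforts': array([-1.20520472e-04, -6.23245955e+01,  2.44190963e-02, -3.89891267e+01,
       -6.13984605e-02,  3.97891912e-02,  1.87085252e-04]), 'position': array([6.24608379e+02, 1.03420601e-02, 2.21745998e+02]), 'tcp_rot': array([ 1.20842497,  1.21022324, -1.2102511 ]), 'ft_force': array([ 0.24244686,  0.39651832, -0.24953179]), 'moment': array([ 0.02250988,  0.0380724 , -0.01704422]), 'finger_gap': 87.10935071727073}
18.700000000000003
scene {'fx': 362.0423699505823, 'fy': 362.0423699505823, 'cx': 319.78832943000856, 'cy': 202.56862289287812, 'origin': array([1033.379282  ,  918.0418731 ,  931.88829085]), 'orientation': array([-0.60454116, -2.6123506 ,  1.21384379])}
side {'fx': 507.67650611759115, 'fy': 507.67650611759115, 'cx': 318.85716221041906, 'cy': 204.41269060898892, 'origin': array([  373.07144179, -1223.77195864,  1013.48616586]), 'orientation': array([-2.20755485,  0.19974477, -0.07098325])}
wrist {'fx': 313.08692825285186, 'fy': 313.08692825285186, 'cx': 321.2375139117926, 'cy': 203.32824364128447, 'hand_eye': array([[ 7.27922943e-04, -2.88196346e-01,  9.57571061e-01,
        -1.62644569e+02],
       [ 9.99999727e-01,  3.30550003e-04, -6.60691898e-04,
         5.63357872e-01],
       [-1.26116126e-04,  9.57571280e-01,  2.88196508e-01,
        -7.90487016e+01],
       [ 0.00000000e+00,  0.00000000e+00,  0.00000000e+00,
         1.00000000e+00]])}
```

View pics/scene0.png

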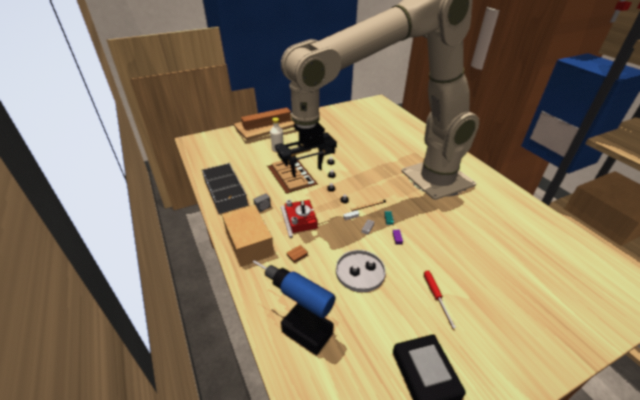

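View pics/side0.png

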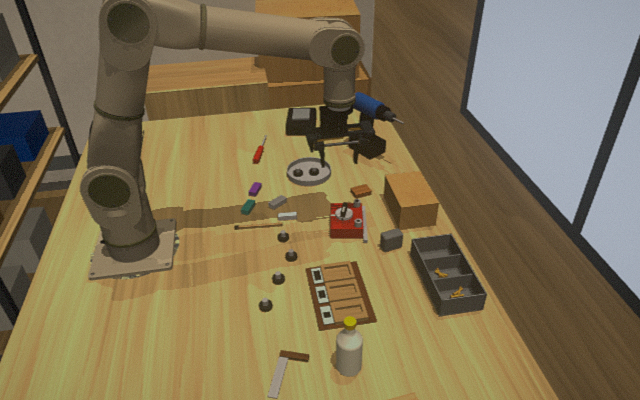

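View pics/wrist0.png

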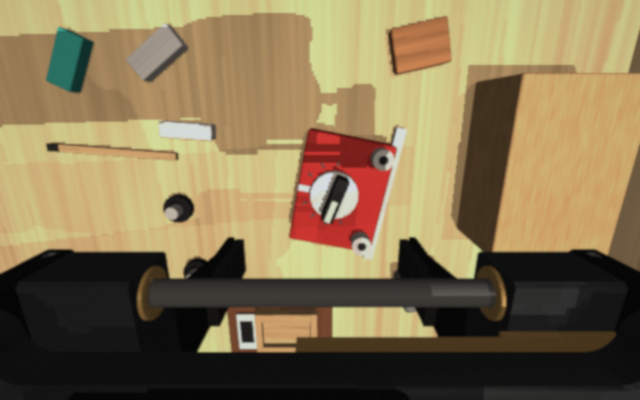

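```bash
cat > h.py <<'E'
from plant import ctrl
import numpy as np, cv2
from scipy.spatial.transform import Rotation as Rn
def cam(name):
    c=ctrl.calibration(name); s=ctrl.observe()
    if name=="wrist":
        T=np.eye(4);T[:3,:3]=Rn.from_rotvec(s["tcp_rot"]).as_matrix();T[:3,3]=s["position"]
        M=T@c["hand_eye"]
    else:
        M=np.eye(4);M[:3,:3]=Rn.from_rotvec(c["orientation"]).as_matrix();M[:3,3]=c["origin"]
    return c,M
def shot(name,png=None):
    c,M=cam(name); im,d=ctrl.get_image(name)
    if png: cv2.imwrite("pics/"+png,im[:,:,::-1])
    v,u=np.mgrid[0:400,0:640]
    P=np.stack([(u-c["cx"])/c["fx"]*d,(v-c["cy"])/c["fy"]*d,d],-1)
    W=P@M[:3,:3].T+M[:3,3]; W[d<=0]=np.nan
    return im,d,W,c,M
def ray(c,M,uv,z):
    uv=np.atleast_2d(np.array(uv,float))
    r=np.c_[(uv[:,0]-c["cx"])/c["fx"],(uv[:,1]-c["cy"])/c["fy"],np.ones(len(uv))]@M[:3,:3].T
    o=M[:3,3]; return o+r*((z-o[2])/r[:,2])[:,None]
def proj(c,M,p):
    q=(np.atleast_2d(p)-M[:3,3])@M[:3,:3]
    return np.c_[q[:,0]/q[:,2]*c["fx"]+c["cx"],q[:,1]/q[:,2]*c["fy"]+c["cy"]]
def comps(im,W,lo,hi,amin=15):
    z=W[...,2]; m=((z>lo)&(z<hi)&(W[...,0]>250)).astype(np.uint8)
    n,l,st,ce=cv2.connectedComponentsWithStats(m)
    out=[]
    for i in range(1,n):
        if st[i,4]<amin: continue
        k=l==i; p=W[k]
        r=cv2.minAreaRect(p[:,:2].astype(np.float32))
        out.append((ce[i].round(0),st[i,4],p.mean(0).round(0),np.round(p[:,2].max()),np.round(r[0]),np.round(r[1]),round(r[2]),im[k].mean(0).round()))
    return out
def st():
    s=ctrl.observe(); R=Rn.from_rotvec(s["tcp_rot"]).as_matrix()
    print("t",round(s["t"],2),"pos",s["position"].round(1),"yawx",R[:,0].round(3),"toolY",R[:,1].round(3),"toolZ",R[:,2].round(3),"gap",round(s["finger_gap"],1),"F",s["ft_force"].round(1))
    return s,R
E
python3 - <<'E'
from h import *
st()
for n in ["side","wrist"]:
    im,d,W,c,M=shot(n)
    z=W[...,2]
    print(n, np.nanmedian(z[np.abs(z)<15]))
    for o in comps(im,W,6,70 if n=="side" else 80): print(*o)
E
```

```text
t 0.15 pos [624.7  -0.  222. ] yawx [-0.001 -0.    -1.   ] toolY [ 1.    -0.    -0.001] toolZ [-0. -1.  0.] gap 87.1 F [-0.3 -0.9 -0.2]
side 0.3642494433317438
[522. 203.] 5595 [1204.   94.   38.] 70.0 [1206.  602.] [  95. 2468.] 2 [95. 77. 54.]
[280.  61.] 442 [ 588. 1325.   29.] 70.0 [ 615. 1326.] [ 53. 285.] 85 [99. 73. 40.]
[299. 120.] 686 [590. 629.  47.] 70.0 [597. 649.] [169. 120.] 79 [67. 61. 48.]
[258. 152.] 136 [407. 453.  19.] 30.0 [412. 495.] [205.  35.] 74 [140.  67.  42.]
[373. 148.] 358 [834. 370.  35.] 61.0 [834. 388.] [93. 70.] 31 [43. 36. 22.]
[351. 138.] 33 [762. 438.  47.] 56.0 [763. 437.] [13. 45.] 32 [52. 44. 28.]
[351. 145.] 21 [762. 435.  17.] 28.0 [760. 437.] [ 9. 35.] 32 [45. 37. 23.]
[306. 171.] 453 [567. 293.  15.] 35.0 [575. 299.] [169. 156.] 81 [97. 89. 76.]
[313. 171.] 96 [588. 286.  16.] 38.0 [590. 294.] [90. 46.] 57 [94. 86. 73.]
[403. 221.] 1307 [810. -77.  39.] 70.0 [772. -42.] [218. 219.] 34 [88. 70. 44.]
[254. 188.] 112 [376. 221.  16.] 24.0 [376. 225.] [71. 30.] 65 [102.  62.  98.]
[360. 190.] 193 [728. 137.  16.] 24.0 [727. 141.] [62. 52.] 15 [1
[... 1465 characters left out ...]
0 [801.  20.] [180.   3.] 90 [65. 49. 31.]
[186. 130.] 920 [471.  56.  18.] 21.0 [469.  55.] [18. 60.] 86 [198. 201. 194.]
[344. 190.] 10500 [651.  -9.  43.] 75.0 [653. -16.] [170. 112.] 79 [167.  86.  79.]
[111. 152.] 1019 [374.  30.  10.] 12.0 [374.  30.] [ 10. 153.] 86 [181. 144.  98.]
[178. 209.] 661 [448. -39.  16.] 31.0 [445. -41.] [35. 35.] 80 [74. 68. 61.]
[192. 267.] 221 [ 454. -121.   14.] 30.0 [ 452. -121.] [35. 14.] 35 [41. 37. 33.]
[396. 275.] 43 [ 724. -132.   15.] 25.0 [ 723. -132.] [10.  3.] 57 [42. 39. 35.]
[275. 329.] 2842 [ 560. -219.   12.] 19.0 [ 561. -223.] [114.  66.] 1 [166. 136. 100.]
[410. 310.] 52 [ 733. -157.   54.] 56.0 [ 734. -156.] [14.  9.] 11 [128. 122. 104.]
```

Run:
```python
from h import *
im,d,W,c,M=shot("wrist")
cv2.imwrite("pics/dial_crop.png",cv2.resize(im[115:275,270:430,::-1],None,fx=3.7,fy=3.7,interpolation=cv2.INTER_CUBIC))
z=W[...,2]
box=np.zeros(z.shape,bool);box[120:265,280:410]=1
k=box&(z>62)&(z<80)
p=W[k]; r=cv2.minAreaRect(p[:,:2].astype(np.float32)); print("bar",p.mean(0),r)
hsv=cv2.cvtColor(im,cv2.COLOR_RGB2HSV)
kd=box&(z>44)&(z<54)&(hsv[...,1]<60); p=W[kd]; (cc,rr)=cv2.minEnclosingCircle(p[:,:2].astype(np.float32)); print("disc",p.mean(0),cc,rr)
kb=box&(z>54)&(z<62); n,l,s,ce=cv2.connectedComponentsWithStats(kb.astype(np.uint8))
for i in range(1,n):
    if s[i,4]>15: print("bush?",ce[i],s[i,4],W[l==i].mean(0))
km=box&(z>34)&(z<45)&(im.min(-1)>130)
n,l,s,ce=cv2.connectedComponentsWithStats(km.astype(np.uint8))
for i in range(1,n):
    if s[i,4]>5: print("white top",ce[i],s[i,4],W[l==i].mean(0))
print("jigtop",np.nanmedian(z[box&(z>34)&(z<45)]))
```

```text
bar [638.85443601 -11.1647873   72.04219485] ((638.8204956054688, -12.836875915527344), (50.302467346191406, 14.103166580200195), 68.75656127929688)
disc [639.43110601 -11.26431139  50.44510199] (667.5735473632812, -11.532042503356934) 55.22776412963867
bush? [382.92243767 159.79501385] 361 [689.50618653  28.37497005  58.55657552]
bush? [338.22857143 179.8       ] 35 [643.17353465   6.9459659   58.20489605]
bush? [324.  205.5] 16 [628.09607079 -21.53646398  58.76267768]
bush? [360.97674419 245.49501661] 301 [670.1820874  -69.10090808  58.4528173 ]
white top [303.88372093 187.81395349] 86 [605.48254843  -5.98402126  41.47224885]
jigtop 40.53201182405331
```

View pics/dial_crop.png

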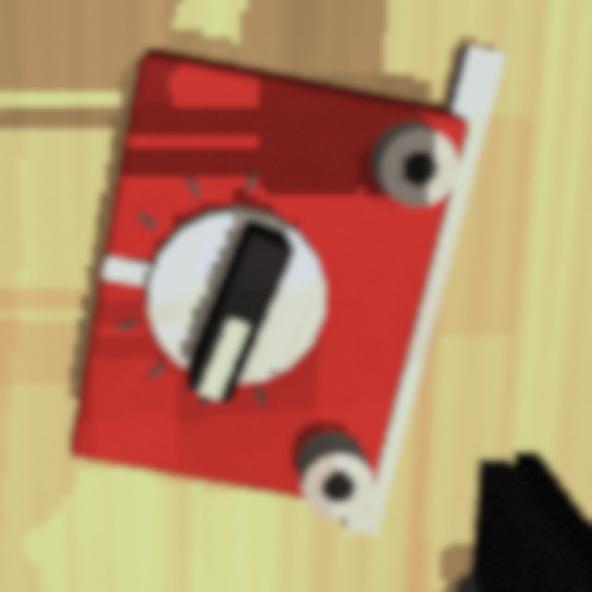

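```bash
python3 -m crank '[{"x":0,"y":14.3,"z":12.3,"yaw":0,"grip":0},{"x":30,"y":0,"z":0,"yaw":0.185,"grip":0},{"x":50,"y":0,"z":0,"yaw":0.186,"grip":0},{"x":40,"y":0,"z":0,"yaw":0,"grip":0},{"x":0,"y":0,"z":0,"yaw":0,"grip":0}]' 20; python3 -c "
from h import *
st()"
```

```text
t: 0.92
position: [637.1, -12.3, 99.5]
tcp_rot: [1.473, 1.014, -1.482]
ft_force: [0.8, 1.0, 0.2]
finger_gap: 46.9
t 0.93 pos [637.1 -12.3  99.5] yawx [-0.006 -0.    -1.   ] toolY [ 0.932 -0.362 -0.006] toolZ [-0.362 -0.932  0.002] gap 46.9 F [0.8 1.  0.2]
```

```bash
python3 -m crank '[{"x":25,"y":1.0,"z":0,"yaw":0,"grip":0},{"x":21,"y":0,"z":0,"yaw":0,"grip":0},{"x":0,"y":0,"z":0,"yaw":0,"grip":0}]' 20; python3 -c "
from h import *
st()
shot('side','dial1.png'); shot('wrist','dialw1.png')"
```

```text
t: 1.3
position: [640.3, -12.7, 57.2]
tcp_rot: [1.477, 1.011, -1.477]
ft_force: [-1.2, 0.3, -0.3]
finger_gap: 43.8
t 1.3 pos [640.3 -12.7  57.2] yawx [-0.  0. -1.] toolY [ 0.932 -0.362 -0.   ] toolZ [-0.362 -0.932  0.   ] gap 43.8 F [-1.2  0.3 -0.3]
```

View pics/dialw1.png

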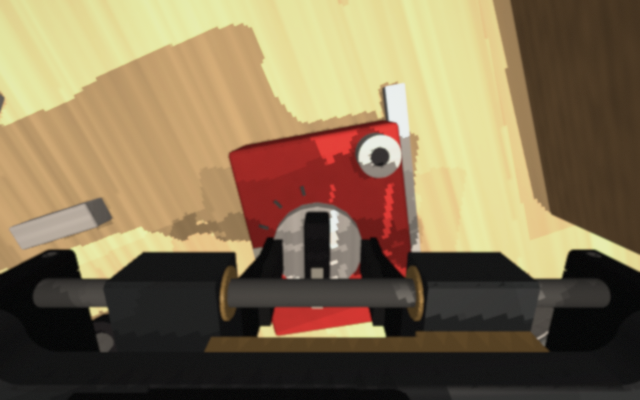

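The dial's bar sits midway between the open fingers at about (317, 240). I'll close the gripper on it.

```bash
python3 -m crank '[{"x":0,"y":0,"z":0,"yaw":0,"grip":-1},{"x":0,"y":0,"z":0,"yaw":0,"grip":-1},{"x":0,"y":0,"z":0,"yaw":0,"grip":-1},{"x":0,"y":0,"z":0,"yaw":0,"grip":-1}]' 20; python3 -c "
from h import *
st()"
```

```text
t: 1.9
position: [638.8, -11.9, 56.7]
tcp_rot: [1.475, 1.013, -1.479]
ft_force: [-6.2, 0.3, 3.6]
finger_gap: 13.8
t 1.9 pos [638.8 -11.9  56.7] yawx [-0.003  0.001 -1.   ] toolY [ 0.932 -0.362 -0.003] toolZ [-0.362 -0.932  0.   ] gap 13.8 F [-6.2  0.3  3.6]
```

```bash
python3 -m crank '[{"x":0,"y":0,"z":0,"yaw":0.174,"grip":-1},{"x":0,"y":0,"z":0,"yaw":0.174,"grip":-1},{"x":0,"y":0,"z":0,"yaw":0.174,"grip":-1},{"x":0,"y":0,"z":0,"yaw":0.174,"grip":-1}]' 20; python3 -m crank '[{"x":0,"y":0,"z":0,"yaw":0.174,"grip":-1},{"x":0,"y":0,"z":0,"yaw":0.174,"grip":-1},{"x":0,"y":0,"z":0,"yaw":0.174,"grip":-1},{"x":0,"y":0,"z":0,"yaw":0.174,"grip":-1},{"x":0,"y":0,"z":0,"yaw":0,"grip":-1}]' 20;python3 -c "
from h import *
s,R=st(); print(np.degrees(np.arctan2(R[1,1],R[0,1])),s['joint_pos'])"
```

```text
t: 2.4
position: [639.1, -12.3, 56.7]
tcp_rot: [1.94, 0.496, -1.945]
ft_force: [-5.8, 1.1, 4.2]
finger_gap: 14.3
t: 3.02
position: [639.2, -12.6, 56.7]
tcp_rot: [-2.117, 0.207, 2.122]
ft_force: [-6.0, -1.2, 5.8]
finger_gap: 14.1
t 3.02 pos [639.2 -12.6  56.7] yawx [-0.002 -0.    -1.   ] toolY [-0.194 -0.981  0.001] toolZ [-0.981  0.194  0.002] gap 14.1 F [-6.  -1.2  5.8]
-101.162411652777 [-0.24898374  0.50511895  0.25825197  1.60820994 -0.14301556  1.04923409
 -1.71551327]
```

```bash
python3 -m crank '[{"x":0,"y":0,"z":0,"yaw":0,"grip":0},{"x":0,"y":0,"z":0,"yaw":0,"grip":0},{"x":-40,"y":0,"z":0,"yaw":0,"grip":0},{"x":-60,"y":0,"z":0,"yaw":0,"grip":0},{"x":-60,"y":0,"z":0,"yaw":-0.18,"grip":0}]' 20; python3 -m crank '[{"x":-30,"y":0,"z":0,"yaw":-0.18,"grip":1},{"x":0,"y":0,"z":0,"yaw":-0.18,"grip":1},{"x":0,"y":0,"z":0,"yaw":-0.18,"grip":1},{"x":0,"y":0,"z":0,"yaw":-0.18,"grip":1},{"x":0,"y":0,"z":0,"yaw":-0.18,"grip":1}]' ;python3 - <<'E'
from h import *
s,R=st(); print(np.degrees(np.arctan2(R[1,1],R[0,1])),s['joint_pos'])
im,d,W,c,M=shot("wrist","w2.png")
z=W[...,2]
D=np.hypot(W[...,0]-639,W[...,1]+12)
k=(D<40)&(z>62)&(z<80); p=W[k]; print(cv2.minAreaRect(p[:,:2].astype(np.float32)))
km=(D<45)&(D>28)&(z>34)&(z<45)&(im.min(-1)>130); p=W[km]; print(len(p),p.mean(0), np.degrees(np.arctan2(p.mean(0)[1]+12.3,p.mean(0)[0]-639)))
kw=(D<30)&(z>66)&(z<80)&(im.min(-1)>100); print(W[kw].mean(0))
E
```

```text
t: 3.65
position: [640.1, -12.6, 218.2]
tcp_rot: [-2.217, 0.01, 2.217]
ft_force: [1.3, 1.4, 0.0]
finger_gap: 43.0
t: 4.28
position: [640.4, -12.7, 246.6]
tcp_rot: [1.688, 0.809, -1.688]
ft_force: [0.2, 0.5, -0.3]
finger_gap: 83.7
t 4.28 pos [640.4 -12.7 246.6] yawx [ 0.  0. -1.] toolY [ 0.779 -0.626  0.   ] toolZ [-0.626 -0.779 -0.   ] gap 83.7 F [ 0.2  0.5 -0.3]
-38.789393812404825 [-0.14824086  0.35284947  0.12831309  1.38842367 -0.04489764  1.40283267
 -0.69726032]
((638.9617919921875, -12.791707992553711), (14.078695297241211, 49.79460144042969), 79.10074615478516)
45 [603.78752623  -7.5321294   41.46417974] 172.28888290088133
[626.0536051  -11.25344227  73.141255  ]
```

View pics/w2.png

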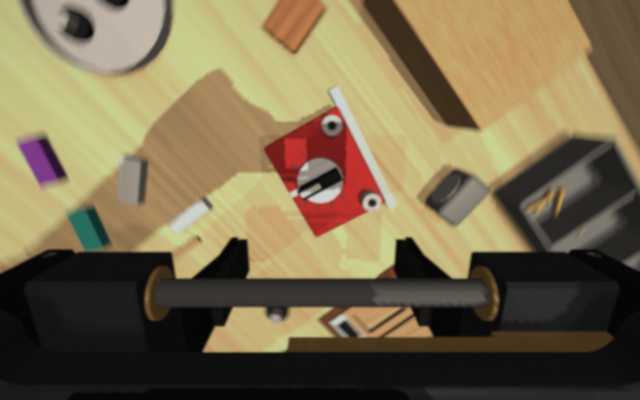

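```bash
python3 -m crank '[{"x":0,"y":0,"z":0,"yaw":-0.17,"grip":1},{"x":0,"y":0,"z":0,"yaw":-0.17,"grip":1},{"x":0,"y":0,"z":0,"yaw":-0.17,"grip":1},{"x":0,"y":0,"z":0,"yaw":-0.167,"grip":1}]' ; python3 -m crank '[{"x":0,"y":-25,"z":55,"yaw":0,"grip":1},{"x":0,"y":-25,"z":55,"yaw":0,"grip":1},{"x":0,"y":-25,"z":55,"yaw":0,"grip":1},{"x":0,"y":-25,"z":55,"yaw":0,"grip":1},{"x":0,"y":0,"z":17,"yaw":0,"grip":1}]' ;python3 - <<'E'
from h import *
s,R=st(); print(np.degrees(np.arctan2(R[1,1],R[0,1])),s['joint_pos'])
im,d,W,c,M=shot("wrist","w3.png")
for o in comps(im,W,6,80): print(*o)
E
```

```text
t: 4.82
position: [640.3, -12.7, 246.5]
tcp_rot: [1.212, 1.207, -1.212]
ft_force: [-0.1, -0.1, -0.4]
finger_gap: 87.1
t: 5.45
position: [536.5, -253.9, 247.2]
tcp_rot: [1.22, 1.2, -1.221]
ft_force: [-0.7, -0.3, 0.1]
finger_gap: 87.2
t 5.45 pos [ 536.5 -253.9  247.2] yawx [ 0.    -0.002 -1.   ] toolY [ 1.    -0.015  0.   ] toolZ [-0.015 -1.     0.002] gap 87.2 F [-0.7 -0.3  0.1]
-0.8868693120352961 [ 0.22356947  0.2466607   0.16992145  1.52312826 -0.04068676  1.37437567
  0.38086697]
[236.   1.] 38 [445. -58.  10.] 14.0 [445. -58.] [16.  2.] 4 [21. 18. 15.]
[423.  13.] 2355 [649. -79.  30.] 60.0 [641. -75.] [ 49. 112.] 79 [131.  67.  61.]
[594.   4.] 746 [837. -70.  20.] 37.0 [848. -70.] [ 8. 99.] 85 [72. 54. 34.]
[515.  73.] 2616 [ 746. -142.   49.] 58.0 [ 753. -141.] [61. 35.] 12 [104.  99.  89.]
[253.  71.] 789 [ 459. -131.   16.] 31.0 [ 458. -131.] [34. 35.] 90 [60. 54. 48.]
[579. 189.] 11731 [ 855. -277.   34.] 62.0 [ 860. -276.] [122. 191.] 0 [52. 49. 42.]
[343. 149.] 4646 [ 564. -224.   12.] 19.0 [ 564. -225.] [ 69. 116.] 90 [152. 123.  88.]
[221. 143.] 659 [ 413. -214.   16.] 30.0 [ 412. -215.] [35. 35.] 41 [63. 58. 50.]
[343. 227.] 7645 [ 565. -329.   13.] 19.0 [ 563. -332.] [117. 140.] 1 [171. 140. 102.]
[197. 212.] 572 [ 371. -303.   16.] 31.0 [ 368. -305.] [35. 35.] 24 [70. 65. 57.]
[239. 324.] 836 [ 409. -485.   10.] 14.0 [ 410. -507.] [85. 70.] 69 [131. 106.  88.]
[328. 332.] 257 [ 543. -497.   16.] 27.0 [ 543. -501.] [16. 52.] 89 [98. 90. 76.]
```

View pics/w3.png

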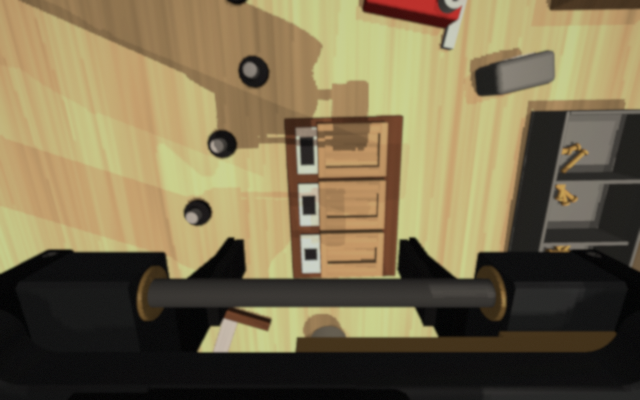

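Run:
```python
from h import *
im,d,W,c,M=shot("wrist","w3b.png")
cv2.imwrite("pics/rack_crop.png",cv2.resize(im[105:285,275:415,::-1],None,fx=3.3,fy=3.3,interpolation=cv2.INTER_CUBIC))
z=W[...,2]
x,y=W[...,0],W[...,1]
inr=(x>490)&(x<640)&(y>-415)&(y<-185)
print("hist",np.histogram(z[inr],bins=[-2,4,6,7,8,9,10,11,12,13,14,15,16,17,18,19,20]))
k=inr&(z>5)&(z<12.3)&(x>525)
n,l,s,ce=cv2.connectedComponentsWithStats(cv2.morphologyEx(k.astype(np.uint8),cv2.MORPH_OPEN,np.ones((3,3))))
for i in range(1,n):
    if s[i,4]>80: 
        p=W[l==i]; print("floor",ce[i].round(),s[i,4],p.mean(0).round(1),p.min(0).round(1),p.max(0).round(1),cv2.minAreaRect(p[:,:2].astype(np.float32)))
g=im.max(-1)
# labels: white region, then dark inside
kw=inr&(im.min(-1)>100)&(x<545)
n,l,s,ce=cv2.connectedComponentsWithStats(cv2.morphologyEx(kw.astype(np.uint8),cv2.MORPH_CLOSE,np.ones((25,25))))
for i in range(1,n):
    if s[i,4]>80: print("label",ce[i].round(),s[i])
kb=inr&(g<60)&(x<545)
n,l,s,ce=cv2.connectedComponentsWithStats(kb.astype(np.uint8))
for i in range(1,n):
    if s[i,4]>30:
        p=W[l==i]; print("bar",ce[i].round(),s[i,4],p.mean(0).round(1),np.ptp(p,0).round(1))
```

```text
hist (array([1512, 3911,  265,  749, 2066, 2022, 1071,  274,   80,   81,  179,
       1261, 2799, 1462,  170,    5]), array([-2,  4,  6,  7,  8,  9, 10, 11, 12, 13, 14, 15, 16, 17, 18, 19, 20]))
floor [313. 150.] 241 [ 528.3 -224.5    9.7] [ 525.  -253.4    7.2] [ 531.6 -196.4   11.9] ((528.3033447265625, -224.89385986328125), (56.88686752319336, 6.376019477844238), 88.92192840576172)
floor [351. 149.] 1785 [ 576.  -224.9    8.6] [ 541.7 -246.     6.1] [ 609.9 -204.4   12.3] ((575.7464599609375, -225.0759735107422), (68.093017578125, 41.572418212890625), 0.38832512497901917)
floor [315. 203.] 229 [ 528.6 -295.7    9.6] [ 525.  -325.5    5.1] [ 532.4 -267.9   12.2] ((528.6351318359375, -296.7153015136719), (7.065910339355469, 57.52459716796875), 0.5139907598495483)
floor [351. 204.] 1162 [ 576.5 -298.1    8.7] [ 542.2 -313.8    6.2] [ 610.3 -282.2   12. ] ((576.2266845703125, -298.0451965332031), (68.08149719238281, 31.608646392822266), 0.22043688595294952)
floor [316. 253.] 209 [ 528.9 -368.4    9.6] [ 525.  -397.7    5.1] [ 532.8 -339.4   11.8] ((528.932861328125, -368.53155517578125), (7.632177352905273, 58.3206901550293), 0.2545800805091858)
floor [350. 254.] 677 [ 577.  -371.3    8.8] [ 542.7 -381.6    6.4] [ 610.5 -360.    12.2] ((576.5713500976562, -370.7848205566406), (67.75160217285156, 21.433177947998047), 0.4566238820552826)
label [308. 204.] [ 286  125   42  153 4202]
bar [306. 149.] 290 [ 518.5 -223.6   10.3] [14.2 31.6  4.4]
bar [307. 203.] 162 [ 518.7 -295.4   10.3] [13.4 21.5  4.2]
bar [232. 289.] 6745 [ 510.6 -227.1  324.5] [55. 48. 95.]
bar [309. 253.] 88 [ 519.5 -367.9   10.3] [12.9 13.3  3.4]
bar [223. 376.] 12548 [ 517.3 -228.3  356.5] [55.  27.9 43.2]
bar [160. 325.] 37 [ 490.2 -235.6  331. ] [0.8 7.4 5.1]
```

View pics/rack_crop.png

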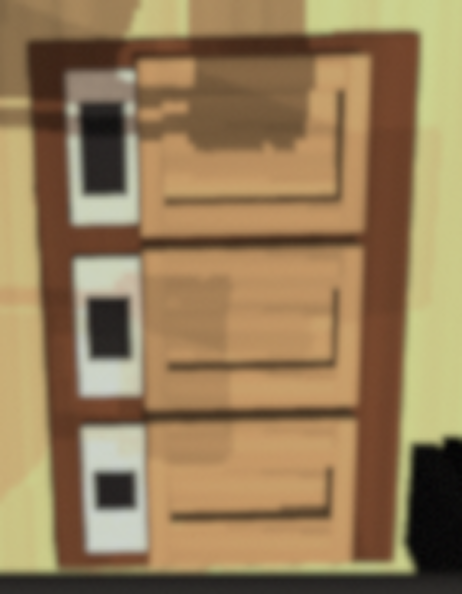

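```bash
cat >> h.py <<'E'
def feet(W):
    z=W[...,2]; out=[]
    for o in boss(W,22,33): out.append(o)
    return out
def boss(W,lo,hi):
    z=W[...,2]; m=((z>lo)&(z<hi)&(W[...,0]>250)).astype(np.uint8)
    n,l,s,ce=cv2.connectedComponentsWithStats(m); out=[]
    for i in range(1,n):
        if s[i,4]<10: continue
        p=W[l==i]
        t=p[p[:,2]>np.percentile(p[:,2],90)-3]
        if np.ptp(p[:,0])<26 and np.ptp(p[:,1])<26: out.append((ce[i].round(),s[i,4],t.mean(0).round(1),((t.max(0)+t.min(0))/2).round(1),np.ptp(t,0).round(1)))
    return out
def goto(x,y,z,ang):
    "print shift in tool axes to world xyz and yaw (rad) to make toolY at ang deg"
    s,R=st(); e=np.array([x,y,z])-s["position"]; a=np.degrees(np.arctan2(R[1,1],R[0,1]))
    print("tool shift xyz",(R.T@e).round(1),"toolY ang",a.round(2),"yaw",np.radians((a-ang+180)%360-180).round(3))
E
python3 - <<'E'
from h import *
im,d,W,c,M=shot("wrist")
for o in feet(W): print(*o)
goto(457,-132,120,0)
E
```

```text
[249.  71.] 181 [ 458.  -130.4   28.6] [ 458.  -130.2   28.6] [15.  14.7  3.5]
[606. 113.] 15 [ 875.2 -180.5   29.4] [ 874.8 -180.5   29.6] [6.  0.  4.2]
[216. 147.] 152 [ 411.4 -214.7   28.5] [ 411.4 -214.6   28.4] [15.6 14.5  3.6]
[190. 218.] 138 [ 368.3 -305.5   28.8] [ 368.3 -305.3   29. ] [15.2 15.1  3.5]
[606. 251.] 52 [ 916.7 -356.5   31.1] [ 916.7 -356.3   31.1] [2.6 9.7 3.5]
t 5.6 pos [ 539.2 -248.9  246.4] yawx [ 0.  0. -1.] toolY [ 1.    -0.008  0.   ] toolZ [-0.008 -1.    -0.   ] gap 86.9 F [ 0.5  0.8 -0.2]
tool shift xyz [ 126.5  -83.2 -116.1] toolY ang -0.47 yaw -0.008
```

```bash
python3 -m crank '[{"x":20,"y":-28,"z":-40,"yaw":0,"grip":0.2},{"x":40,"y":-28,"z":-40,"yaw":0,"grip":0.2},{"x":40,"y":-26,"z":-38,"yaw":0,"grip":0},{"x":30,"y":0,"z":0,"yaw":0,"grip":0},{"x":0,"y":0,"z":0,"yaw":0,"grip":0}]' 25
python3 - <<'E'
from h import *
goto(458,-130.3,15,0)
E
```

```text
t: 6.22
position: [457.0, -128.6, 115.5]
tcp_rot: [1.211, 1.211, -1.214]
ft_force: [0.1, -0.2, -0.1]
finger_gap: 47.1
t 6.22 pos [ 457.  -128.6  115.5] yawx [-0.003  0.001 -1.   ] toolY [ 1.    -0.003 -0.003] toolZ [-0.003 -1.    -0.001] gap 47.1 F [ 0.1 -0.2 -0.1]
tool shift xyz [100.5   1.4   1.8] toolY ang -0.19 yaw -0.003
```

```bash
python3 -m crank '[{"x":50,"y":1.4,"z":1.8,"yaw":0,"grip":0},{"x":40,"y":0,"z":0,"yaw":0,"grip":0},{"x":9,"y":0,"z":0,"yaw":0,"grip":0},{"x":0,"y":0,"z":0,"yaw":0,"grip":0}]' 25
python3 - <<'E'
from h import *
goto(458,-130.3,15,0)
E
```

```text
t: 6.72
position: [460.3, -132.6, 19.1]
tcp_rot: [1.214, 1.206, -1.213]
ft_force: [-1.6, 0.6, 0.5]
finger_gap: 43.7
t 6.72 pos [ 460.3 -132.6   19.1] yawx [ 0.001 -0.    -1.   ] toolY [ 1.    -0.006  0.001] toolZ [-0.006 -1.     0.   ] gap 43.7 F [-1.6  0.6  0.5]
tool shift xyz [ 4.1 -2.3 -2.3] toolY ang -0.33 yaw -0.006
```

```bash
python3 -m crank '[{"x":3,"y":-1.2,"z":-1.2,"yaw":0,"grip":0},{"x":0,"y":0,"z":0,"yaw":0,"grip":-1},{"x":0,"y":0,"z":0,"yaw":0,"grip":-1},{"x":0,"y":0,"z":0,"yaw":0,"grip":-1},{"x":0,"y":0,"z":0,"yaw":0,"grip":-1}]' 25
python3 - <<'E'
from h import *
goto(458,-130.3,15,0)
E
```

```text
t: 7.35
position: [458.1, -131.6, 15.1]
tcp_rot: [1.214, 1.206, -1.213]
ft_force: [-0.8, 0.1, 3.0]
finger_gap: 15.1
t 7.35 pos [ 458.1 -131.6   15.1] yawx [ 0. -0. -1.] toolY [ 1.    -0.006  0.   ] toolZ [-0.006 -1.     0.   ] gap 15.1 F [-0.8  0.1  3. ]
tool shift xyz [ 0.1 -0.1 -1.3] toolY ang -0.35 yaw -0.006
```

```bash
python3 -m crank '[{"x":-50,"y":0,"z":0,"yaw":0,"grip":-1},{"x":-50,"y":0,"z":0,"yaw":0,"grip":-1},{"x":-50,"y":10,"z":-30,"yaw":0,"grip":-1},{"x":-20,"y":15,"z":-50,"yaw":0,"grip":-1},{"x":0,"y":20,"z":-55,"yaw":0,"grip":-1}]' 25;python3 -m crank '[{"x":0,"y":20,"z":-55,"yaw":0,"grip":-1},{"x":0,"y":20,"z":-55,"yaw":0,"grip":-1},{"x":0,"y":20,"z":-55,"yaw":0,"grip":-1},{"x":0,"y":10,"z":-50,"yaw":0,"grip":-1},{"x":0,"y":0,"z":-40,"yaw":0,"grip":-1}]' 25
python3 - <<'E'
from h import *
goto(575,299,120,0)
im,d,W,c,M=shot("wrist","w4.png")
for o in feet(W): print(*o)
z=W[...,2]
k=(z>15)&(z<26)&(np.hypot(W[...,0]-573,W[...,1]-297)<100)&(np.hypot(W[...,0]-573,W[...,1]-297)>65)
p=W[k]; print(len(p),cv2.minEnclosingCircle(p[:,:2].astype(np.float32)))
E
```

```text
t: 7.98
position: [505.2, 4.1, 187.3]
tcp_rot: [1.217, 1.203, -1.212]
ft_force: [0.4, -0.3, -1.0]
finger_gap: 14.8
t: 8.6
position: [575.4, 259.9, 184.3]
tcp_rot: [1.213, 1.207, -1.214]
ft_force: [0.3, -0.2, -0.2]
finger_gap: 14.9
t 8.6 pos [575.4 259.9 184.3] yawx [-0.001  0.    -1.   ] toolY [ 1.    -0.005 -0.001] toolZ [-0.005 -1.    -0.   ] gap 14.9 F [ 0.3 -0.2 -0.2]
tool shift xyz [ 64.3  -0.5 -39.1] toolY ang -0.31 yaw -0.005
[395. 126.] 11 [650.5 322.2  22.9] [650.5 322.3  23. ] [3.4 4.  1.8]
[397. 134.] 14 [652.9 314.8  22.7] [652.8 314.3  22.6] [2.7 8.  1.2]
[398. 144.] 21 [654.  303.9  22.8] [653.9 303.9  23. ] [3.5 9.  2. ]
[282. 152.] 160 [536.1 297.5  32.2] [536.  297.5  31.4] [15.3 15.1  3.1]
[339. 155.] 157 [593.5 294.   32.2] [594.1 294.1  31.8] [15.1 15.1  2.5]
[248. 164.] 14 [499.6 284.7  22.6] [499.8 285.   23.1] [2.8 7.4 2.2]
[254. 178.] 46 [504.7 269.6  22.8] [505.7 269.5  23.2] [11.2 21.7  2. ]
[265. 195.] 23 [515.7 250.7  22.7] [516.2 250.4  23. ] [ 8.2 10.   2. ]
[272. 202.] 10 [522.4 243.4  22.7] [522.8 243.6  22.9] [3.3 3.4 1.6]
[282. 209.] 35 [532.7 235.5  22.8] [532.8 235.5  23.1] [17.1 12.7  1.9]
[350. 215.] 10 [607.  228.4  22.8] [606.4 228.6  22.7] [5.5 3.4 1.1]
[297. 216.] 24 [549.2 226.7  22.8] [548.8 226.5  22.8] [11.   5.9  1.6]
[342. 218.] 17 [597.7 224.7  22.6] [598.1 224.9  22.9] [10.8  3.4  1.7]
1933 ((576.2418212890625, 299.7239685058594), 79.9173812866211)
```

View pics/w4.png

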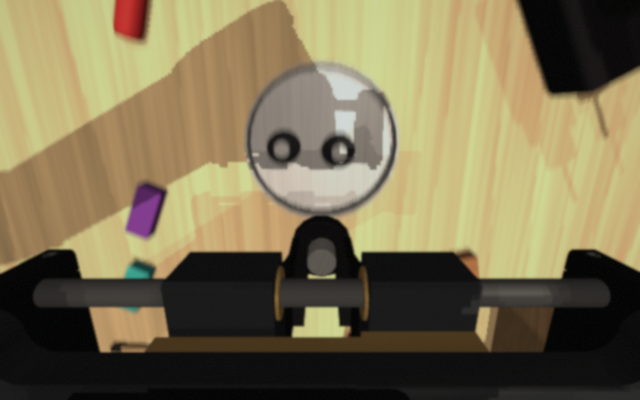

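```bash
python3 -m crank '[{"x":20,"y":-5,"z":-43,"yaw":0,"grip":-1},{"x":40,"y":-5,"z":-43,"yaw":0,"grip":-1},{"x":50,"y":0,"z":0,"yaw":0,"grip":-1},{"x":20,"y":0,"z":0,"yaw":0,"grip":-1},{"x":0,"y":0,"z":0,"yaw":0,"grip":-1}]' 25
python3 - <<'E'
from h import *
goto(565,346,21,0)
E
```

```text
t: 9.28
position: [565.8, 342.4, 54.2]
tcp_rot: [1.213, 1.206, -1.217]
ft_force: [-0.2, 0.8, 0.6]
finger_gap: 15.0
t 9.28 pos [565.8 342.4  54.2] yawx [-0.002 -0.002 -1.   ] toolY [ 1.    -0.007 -0.002] toolZ [-0.007 -1.     0.002] gap 15.0 F [-0.2  0.8  0.6]
tool shift xyz [33.2 -0.7 -3.6] toolY ang -0.42 yaw -0.007
```

```bash
python3 -m crank '[{"x":25,"y":0,"z":-2,"yaw":0,"grip":-1},{"x":7,"y":0,"z":0,"yaw":0,"grip":-1},{"x":0,"y":0,"z":0,"yaw":0,"grip":-1},{"x":0,"y":0,"z":0,"yaw":0,"grip":-0.4},{"x":0,"y":0,"z":0,"yaw":0,"grip":-0.4}]' 25; python3 -m crank '[{"x":-50,"y":0,"z":0,"yaw":0,"grip":-0.4},{"x":-50,"y":0,"z":0,"yaw":0,"grip":-0.2},{"x":-40,"y":-30,"z":45,"yaw":0.17,"grip":0},{"x":0,"y":0,"z":0,"yaw":0.17,"grip":0},{"x":0,"y":0,"z":0,"yaw":0,"grip":0}]' 25
python3 - <<'E'
from h import *
im,d,W,c,M=shot("wrist","w5.png")
for o in feet(W): print(*o)
goto(446,137,100,-54)
im,d,W,c,M=shot("side","s5.png")
for o in comps(im,W,6,70): 
  if 300<o[2][0]<620: print(*o)
E
```

```text
t: 9.9
position: [566.5, 346.1, 24.1]
tcp_rot: [1.215, 1.206, -1.212]
ft_force: [-0.4, -0.0, -0.5]
finger_gap: 23.9
t: 10.52
position: [537.9, 304.2, 161.2]
tcp_rot: [1.46, 1.025, -1.457]
ft_force: [0.1, -0.2, 0.4]
finger_gap: 43.0
[335. 141.] 188 [567.4 347.5  32.1] [567.4 347.2  31.6] [15.  15.2  2.9]
[378. 184.] 208 [593.5 294.4  32.1] [593.8 293.9  31.5] [15.5 15.5  2.9]
[437. 186.] 42 [648.7 271.6  22.8] [648.5 272.3  23.1] [ 8.1 17.2  2. ]
[321. 201.] 183 [536.  297.3  32.2] [536.  297.2  31.6] [15.  15.3  2.8]
[341. 254.] 13 [535.6 233.2  22.8] [535.7 233.2  23. ] [5.3 3.5 1.6]
[353. 255.] 23 [546.4 228.   22.8] [546.5 228.4  22.9] [12.9  6.2  1.8]
t 10.57 pos [537.7 304.4 160.4] yawx [ 0.  0. -1.] toolY [ 0.942 -0.335  0.   ] toolZ [-0.335 -0.942 -0.   ] gap 43.1 F [-0.8  1.1 -0.4]
tool shift xyz [ 60.3 -30.3 188.5] toolY ang -19.59 yaw 0.601
[268.  60.] 249 [ 524. 1331.   38.] 70.0 [ 524. 1332.] [ 43. 108.] 77 [98. 72. 39.]
[294. 114.] 38 [572. 661.  58.] 66.0 [568. 666.] [29. 71.] 39 [91. 85. 73.]
[295. 126.] 186 [567. 597.  38.] 66.0 [568. 611.] [71. 53.] 82 [48. 42. 28.]

[... 432 characters left out ...]
2.0 [468.  52.] [26. 57.] 83 [142. 139. 125.]
[266. 224.] 74 [399.  26.   9.] 13.0 [400.  28.] [19. 97.] 82 [140. 108.  64.]
[242. 226.] 43 [323.  31.   9.] 17.0 [323.  32.] [17. 50.] 78 [121.  95.  56.]
[282. 236.] 95 [442. -47.  16.] 34.0 [442. -45.] [36. 34.] 81 [82. 74. 55.]
[338. 293.] 2350 [ 562. -304.   13.] 23.0 [ 559. -295.] [122. 230.] 2 [137. 111.  71.]
[278. 277.] 115 [ 409. -220.   16.] 33.0 [ 409. -219.] [32. 31.] 82 [81. 74. 55.]
[265. 304.] 131 [ 366. -311.   16.] 32.0 [ 366. -309.] [34. 34.] 68 [82. 74. 55.]
[290. 358.] 289 [ 411. -482.   10.] 19.0 [ 412. -495.] [60. 70.] 70 [111.  89.  63.]
[348. 365.] 437 [ 536. -546.   38.] 70.0 [ 538. -542.] [26. 57.] 78 [114. 105.  83.]
```

View pics/w5.png

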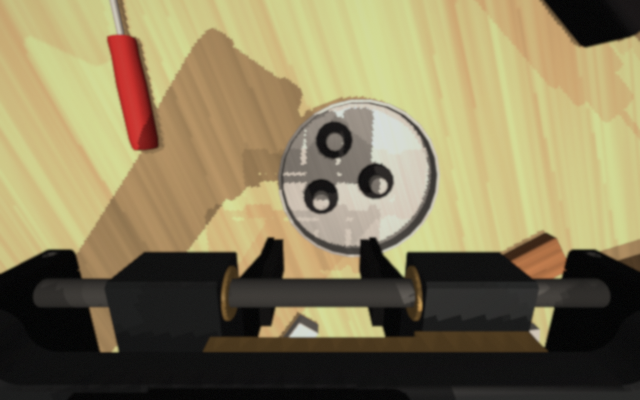

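```bash
python3 -m crank '[{"x":-10,"y":9,"z":54,"yaw":0,"grip":0.3},{"x":-10,"y":9,"z":54,"yaw":0,"grip":0.3},{"x":0,"y":9,"z":54,"yaw":0,"grip":0.3},{"x":0,"y":9,"z":52,"yaw":0,"grip":0.3},{"x":0,"y":0,"z":0,"yaw":0,"grip":0.3}]' 30
cat >> h.py <<'E'
def blocks(im,W):
    z=W[...,2]; m=((z>12)&(z<25)&(W[...,0]>250)).astype(np.uint8)
    n,l,s,ce=cv2.connectedComponentsWithStats(m)
    for i in range(1,n):
        if s[i,4]<150: continue
        p=W[l==i]; t=p[p[:,2]>np.percentile(p[:,2],80)-2.5]
        c0,(a,b),an=cv2.minAreaRect(t[:,:2].astype(np.float32))
        if a<b: a,b,an=b,a,an+90
        if 50<a<70 and 14<b<50: print("blk",ce[i].round(),"ctr",np.round(c0,1),"size",round(a,1),round(b,1),"long ang",round(((an+90)%180)-90,1),"ztop",t[:,2].mean().round(1),"rgb",im[l==i].mean(0).round())
E
python3 - <<'E'
from h import *
im,d,W,c,M=shot("wrist","w6.png")
blocks(im,W)
for o in feet(W): print(*o)
goto(446,137,100,-54)
E
```

```text
t: 11.25
position: [498.9, 86.5, 179.8]
tcp_rot: [1.46, 1.023, -1.462]
ft_force: [-0.2, 0.6, -0.0]
finger_gap: 56.7
blk [530.  48.] ctr [730.8 144.3] size 60.5 44.8 long ang 12.3 ztop 18.3 rgb [172. 114.  71.]
blk [157.  96.] ctr [377.6 226.6] size 59.9 27.9 long ang 65.8 ztop 18.6 rgb [ 94.  47. 100.]
blk [257. 158.] ctr [445.5 137.3] size 60.1 27.0 long ang 36.3 ztop 18.5 rgb [156. 146. 134.]
blk [176. 195.] ctr [348.2 129.7] size 60.1 27.5 long ang 63.8 ztop 18.6 rgb [ 56. 136. 120.]
blk [305. 220.] ctr [468.7  55.5] size 59.8 18.2 long ang -4.1 ztop 18.6 rgb [205. 195. 179.]
[266.   8.] 49 [509.6 258.8  22.7] [509.4 259.4  22.8] [10.3 16.3  1.7]
[377.   6.] 31 [603.7 226.4  22.7] [603.6 226.7  23. ] [10.2  5.   2. ]
[370.  14.] 14 [595.1 223.   22.8] [595.4 223.   22.9] [3.9 2.9 1.6]
[360.  19.] 35 [586.1 222.   22.6] [585.6 221.9  22.9] [13.   4.1  1.5]
[314. 309.] 25 [442.2 -45.9  28.7] [442.5 -45.6  28.8] [10.9  5.3  3.3]
t 11.3 pos [499.   89.3 179.8] yawx [-0.001 -0.    -1.   ] toolY [ 0.941 -0.339 -0.   ] toolZ [-0.339 -0.941  0.   ] gap 56.6 F [ 0.5  1.7 -0.3]
tool shift xyz [ 79.8 -66.  -26.9] toolY ang -19.82 yaw 0.596
```

```bash
python3 -m crank '[{"x":20,"y":-33,"z":-13.5,"yaw":0,"grip":0.3},{"x":20,"y":-33,"z":-13.5,"yaw":0.14,"grip":0.3},{"x":20,"y":0,"z":0,"yaw":0.15,"grip":0.3},{"x":20,"y":0,"z":0,"yaw":0.15,"grip":0.3},{"x":0,"y":0,"z":0,"yaw":0.15,"grip":0.3}]' 30
python3 - <<'E'
from h import *
goto(445.5,137.3,9.5,-53.7)
E
```

```text
t: 11.92
position: [444.9, 139.9, 98.2]
tcp_rot: [1.854, 0.611, -1.861]
ft_force: [-0.4, -0.6, -0.2]
finger_gap: 56.6
t 11.93 pos [444.9 139.9  98.2] yawx [-0.003 -0.001 -1.   ] toolY [ 0.593 -0.805 -0.001] toolZ [-0.805 -0.593  0.003] gap 56.6 F [-0.4 -0.6 -0.2]
tool shift xyz [88.7  2.6  0.8] toolY ang -53.62 yaw 0.001
```

```bash
python3 -m crank '[{"x":40,"y":1.3,"z":0.8,"yaw":0,"grip":0.3},{"x":30,"y":0,"z":0,"yaw":0,"grip":0.3},{"x":13,"y":0,"z":0,"yaw":0,"grip":0.3},{"x":0,"y":0,"z":0,"yaw":0,"grip":0.3}]' 30
python3 - <<'E'
from h import *
goto(445.5,137.3,9.5,-53.7)
E
```

```text
t: 12.42
position: [445.8, 137.7, 16.6]
tcp_rot: [1.855, 0.612, -1.857]
ft_force: [0.4, 0.5, 0.7]
finger_gap: 56.6
t 12.43 pos [445.8 137.7  16.6] yawx [-0.001 -0.    -1.   ] toolY [ 0.595 -0.804 -0.001] toolZ [-0.804 -0.595  0.001] gap 56.6 F [0.4 0.5 0.7]
tool shift xyz [7.1 0.1 0.5] toolY ang -53.51 yaw 0.003
```

```bash
python3 -m crank '[{"x":7,"y":0,"z":0,"yaw":0,"grip":0.3},{"x":0,"y":0,"z":0,"yaw":0,"grip":-1},{"x":0,"y":0,"z":0,"yaw":0,"grip":-1},{"x":0,"y":0,"z":0,"yaw":0,"grip":-1},{"x":0,"y":0,"z":0,"yaw":0,"grip":-1}]' 30
python3 - <<'E'
from h import *
goto(445.5,137.3,9.5,-53.7)
E
```

```text
t: 13.05
position: [446.4, 137.0, 10.4]
tcp_rot: [1.858, 0.61, -1.857]
ft_force: [-0.8, -1.3, 1.9]
finger_gap: 26.7
t 13.05 pos [446.4 137.   10.4] yawx [ 0.  0. -1.] toolY [ 0.593 -0.805  0.   ] toolZ [-0.805 -0.593 -0.   ] gap 26.7 F [-0.8 -1.3  1.9]
tool shift xyz [ 0.9 -0.8  0.5] toolY ang -53.63 yaw 0.001
```

```bash
python3 -m crank '[{"x":-30,"y":0,"z":0,"yaw":0,"grip":-1},{"x":-50,"y":0,"z":0,"yaw":0.15,"grip":-1},{"x":-50,"y":0,"z":0,"yaw":0.16,"grip":-1},{"x":-15,"y":0,"z":0,"yaw":0.16,"grip":-1},{"x":0,"y":0,"z":0,"yaw":0.16,"grip":-1}]' 30;python3 -m crank '[{"x":0,"y":40,"z":-12,"yaw":0,"grip":-1},{"x":0,"y":54,"z":-16,"yaw":0,"grip":-1},{"x":0,"y":54,"z":-16,"yaw":0,"grip":-1},{"x":0,"y":54,"z":-16,"yaw":0,"grip":-1},{"x":0,"y":54,"z":-16,"yaw":0,"grip":-1}]' 30
python3 - <<'E'
from h import *
goto(576.3,-298,60,-89.7)
E
```

```text
t: 13.68
position: [447.0, 137.2, 156.8]
tcp_rot: [-2.224, -0.001, 2.217]
ft_force: [-0.2, -0.5, -1.5]
finger_gap: 26.3
t: 14.3
position: [523.7, -120.5, 155.2]
tcp_rot: [2.219, 0.006, -2.219]
ft_force: [1.2, 0.7, 0.2]
finger_gap: 26.6
t 14.3 pos [ 523.7 -120.5  155.2] yawx [ 0.  0. -1.] toolY [ 0.005 -1.    -0.   ] toolZ [-1.    -0.005 -0.   ] gap 26.6 F [1.2 0.7 0.2]
tool shift xyz [ 95.2 177.8 -51.7] toolY ang -89.71 yaw -0.0
```

```bash
python3 -m crank '[{"x":0,"y":54,"z":-16,"yaw":0,"grip":-1},{"x":20,"y":54,"z":-16,"yaw":0,"grip":-1},{"x":30,"y":54,"z":-16,"yaw":0,"grip":-1},{"x":30,"y":12,"z":-3,"yaw":0,"grip":-1},{"x":0,"y":0,"z":0,"yaw":0,"grip":-1}]' 30
python3 - <<'E'
from h import *
goto(576.3,-298,60,-89.7)
im,d,W,c,M=shot("wrist","w7.png")
shot("side","s7.png")
E
```

```text
t: 14.92
position: [572.9, -291.7, 72.9]
tcp_rot: [2.215, 0.005, -2.226]
ft_force: [0.0, 0.8, -0.5]
finger_gap: 26.6
t 14.93 pos [ 572.9 -291.7   72.9] yawx [-0.005  0.002 -1.   ] toolY [ 0.003 -1.    -0.002] toolZ [-1.    -0.003  0.005] gap 26.6 F [ 0.   0.8 -0.5]
tool shift xyz [12.8  6.3 -3.4] toolY ang -89.83 yaw -0.002
```

View pics/w7.png

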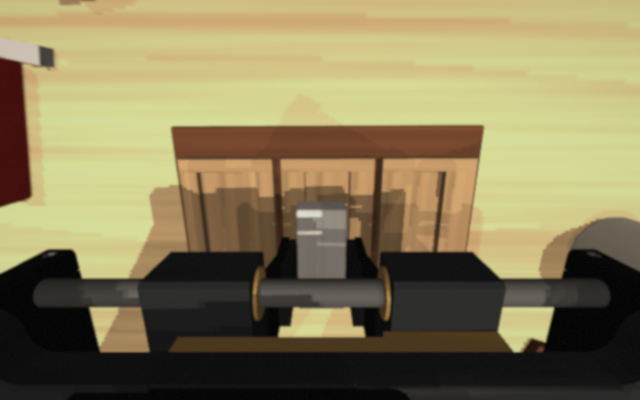

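View pics/s7.png

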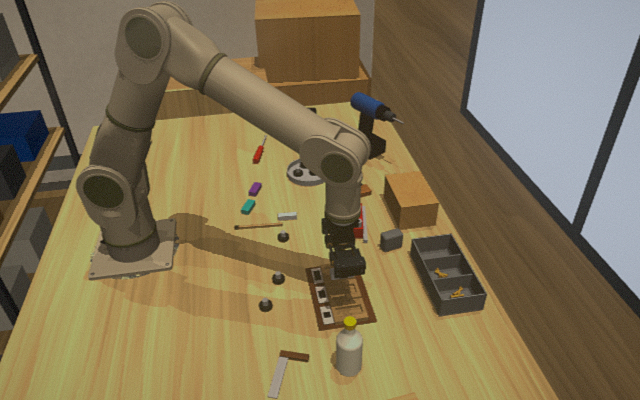

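```bash
cat >> h.py <<'E'
def held(W):
    s,R=st(); L=(W-s["position"])@R   # tool coords
    k=(L[...,0]<-3)&(L[...,0]>-14)&(abs(L[...,1])<25)&(L[...,2]<0)&(L[...,2]>-60)
    p=L[k]; t=p
    print("held",len(t),"tool min",t.min(0).round(1),"max",t.max(0).round(1), "med",np.median(t,0).round(1)); 
    c0=cv2.minAreaRect(t[:,1:].astype(np.float32)); print(np.round(c0[0],1),np.round(c0[1],1),c0[2])
E
python3 - <<'E'
from h import *
im,d,W,c,M=shot("wrist")
held(W); goto(576.3,-298,60,-89.7)
E
```

```text
t 15.07 pos [ 575.8 -290.3   77.1] yawx [ 0.002  0.    -1.   ] toolY [ 0.006 -1.    -0.   ] toolZ [-1.    -0.006 -0.002] gap 26.5 F [ 1.3 -0.4 -0.5]
held 2983 tool min [-14.  -21.7 -29.8] max [-3.  22.7 -0. ] med [ -7.3   0.2 -13.9]
[  0.5 -14.9] [29.7 44.4] 89.88760375976562
t 15.07 pos [ 575.8 -290.3   77.1] yawx [ 0.002  0.    -1.   ] toolY [ 0.006 -1.    -0.   ] toolZ [-1.    -0.006 -0.002] gap 26.5 F [ 1.3 -0.4 -0.5]
tool shift xyz [17.1  7.7 -0.4] toolY ang -89.65 yaw 0.001
```

```bash
python3 -m crank '[{"x":10,"y":7,"z":-0.4,"yaw":0,"grip":-1},{"x":15,"y":0,"z":0,"yaw":0,"grip":-1},{"x":13,"y":0,"z":0,"yaw":0,"grip":-1},{"x":0,"y":0,"z":0,"yaw":0,"grip":-1}]' 30
python3 - <<'E'
from h import *
goto(576.3,-298,18.5,-89.7)
E
```

```text
t: 15.58
position: [574.4, -297.6, 36.0]
tcp_rot: [2.217, 0.007, -2.222]
ft_force: [0.9, 0.3, -1.1]
finger_gap: 26.9
t 15.57 pos [ 574.4 -297.6   36. ] yawx [-0.003  0.001 -1.   ] toolY [ 0.005 -1.    -0.001] toolZ [-1.    -0.005  0.003] gap 26.9 F [ 0.9  0.3 -1.1]
tool shift xyz [17.5  0.4 -1.9] toolY ang -89.71 yaw -0.0
```

```bash
python3 -m crank '[{"x":8,"y":0,"z":-1,"yaw":0,"grip":-1},{"x":4,"y":0,"z":0,"yaw":0,"grip":-1},{"x":3,"y":0,"z":0,"yaw":0,"grip":-1},{"x":0,"y":0,"z":0,"yaw":0,"grip":-1}]' 30
python3 - <<'E'
from h import *
goto(576.3,-298,18.5,-89.7)
E
```

```text
t: 16.08
position: [576.3, -298.4, 22.6]
tcp_rot: [2.219, 0.005, -2.219]
ft_force: [-0.7, 0.9, -1.5]
finger_gap: 26.5
t 16.07 pos [ 576.3 -298.4   22.6] yawx [-0.  0. -1.] toolY [ 0.005 -1.    -0.   ] toolZ [-1.    -0.005  0.   ] gap 26.5 F [-0.7  0.9 -1.5]
tool shift xyz [ 4.1 -0.4  0. ] toolY ang -89.73 yaw -0.0
```

```bash
python3 -m crank '[{"x":3,"y":0,"z":0,"yaw":0,"grip":-1},{"x":0,"y":0,"z":0,"yaw":0,"grip":-1},{"x":0,"y":0,"z":0,"yaw":0,"grip":0},{"x":0,"y":0,"z":0,"yaw":0,"grip":0},{"x":0,"y":0,"z":0,"yaw":0,"grip":0}]' 30; python3 -m crank '[{"x":-30,"y":0,"z":0,"yaw":0,"grip":0},{"x":-50,"y":0,"z":0,"yaw":-0.17,"grip":0},{"x":-50,"y":0,"z":0,"yaw":-0.17,"grip":0},{"x":-20,"y":0,"z":0,"yaw":-0.17,"grip":0},{"x":0,"y":0,"z":0,"yaw":-0.17,"grip":0}]' 30; python3 -m crank '[{"x":0,"y":0,"z":0,"yaw":-0.17,"grip":0},{"x":0,"y":0,"z":0,"yaw":-0.17,"grip":0},{"x":0,"y":0,"z":0,"yaw":-0.17,"grip":0},{"x":0,"y":0,"z":0,"yaw":-0.17,"grip":0},{"x":0,"y":0,"z":0,"yaw":-0.17,"grip":0}]' 30
python3 - <<'E'
from h import *
im,d,W,c,M=shot("wrist","w8.png")
blocks(im,W)
z=W[...,2]; k=(abs(W[...,0]-576)<40)&(abs(W[...,1]+298)<25)&(z>21)&(z<33); p=W[k]; print(cv2.minAreaRect(p[:,:2].astype(np.float32)),p[:,2].mean())
for o in feet(W): print(*o)
goto(411.4,-214.6,100,0)
E
```

```text
t: 16.7
position: [576.5, -298.4, 19.9]
tcp_rot: [2.219, 0.005, -2.219]
ft_force: [-0.7, 0.2, -0.0]
finger_gap: 42.1
t: 17.32
position: [577.4, -299.0, 172.4]
tcp_rot: [1.824, 0.652, -1.818]
ft_force: [-0.1, -0.4, -0.3]
finger_gap: 43.4
t: 17.95
position: [576.4, -298.4, 169.8]
tcp_rot: [1.232, 1.195, -1.232]
ft_force: [-0.1, -1.0, 0.4]
finger_gap: 43.5
blk [488.  22.] ctr [ 745.6 -154.6] size 58.5 25.1 long ang -20.3 ztop 22.3 rgb [79. 72. 56.]
((576.12255859375, -298.52838134765625), (59.548683166503906, 27.445358276367188), 0.07314396649599075) 26.413676517962813
[142. 110.] 289 [ 411.8 -214.6   28.5] [ 411.2 -214.7   28.5] [15.7 15.3  4.1]
[118. 204.] 241 [ 368.8 -305.5   28.5] [ 368.3 -305.5   28.4] [16.4 15.   3.8]
t 18.0 pos [ 576.3 -298.5  169.8] yawx [ 0. -0. -1.] toolY [ 1.    -0.022  0.   ] toolZ [-0.022 -1.     0.   ] gap 43.6 F [-0.1  1.2  0.3]
tool shift xyz [  69.8 -166.7  -80.2] toolY ang -1.28 yaw -0.022
```

View pics/w8.png

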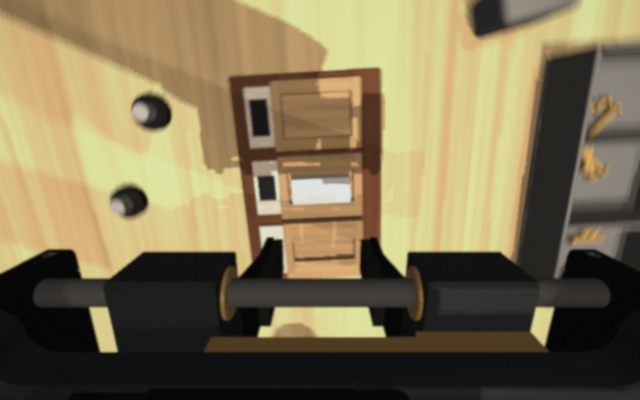

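The middle block lies flat in the middle pocket: its top is at 26.4 mm and it is centred within 1 mm, at image position (320, 188). Next is the foot at (411, -215).

```bash
python3 -m crank '[{"x":0,"y":-56,"z":-27,"yaw":0,"grip":0},{"x":20,"y":-56,"z":-27,"yaw":0,"grip":0},{"x":30,"y":-54,"z":-26,"yaw":0,"grip":0},{"x":30,"y":0,"z":0,"yaw":0,"grip":0},{"x":0,"y":0,"z":0,"yaw":0,"grip":0}]' 25
python3 - <<'E'
from h import *
goto(411.3,-214.6,15,-1)
E
```

```text
t: 18.62
position: [418.1, -215.1, 91.6]
tcp_rot: [1.237, 1.193, -1.239]
ft_force: [0.2, -0.7, 1.0]
finger_gap: 43.2
t 18.62 pos [ 418.1 -215.1   91.6] yawx [-0.002  0.001 -1.   ] toolY [ 0.999 -0.038 -0.002] toolZ [-0.038 -0.999 -0.001] gap 43.2 F [ 0.2 -0.7  1. ]
tool shift xyz [76.6 -6.6 -0.1] toolY ang -2.19 yaw -0.021
```

```bash
python3 -m crank '[{"x":30,"y":-5,"z":0,"yaw":0,"grip":0},{"x":30,"y":0,"z":0,"yaw":0,"grip":0},{"x":5,"y":0,"z":0,"yaw":0,"grip":0},{"x":0,"y":0,"z":0,"yaw":0,"grip":0}]' 25
python3 - <<'E'
from h import *
goto(411.3,-214.6,15,-1)
E
```

```text
t: 19.12
position: [415.4, -215.8, 28.7]
tcp_rot: [1.236, 1.191, -1.236]
ft_force: [0.1, -0.6, -0.3]
finger_gap: 43.7
t 19.12 pos [ 415.4 -215.8   28.7] yawx [ 0.001 -0.    -1.   ] toolY [ 0.999 -0.037  0.001] toolZ [-0.037 -0.999  0.   ] gap 43.7 F [ 0.1 -0.6 -0.3]
tool shift xyz [13.7 -4.1 -1.1] toolY ang -2.1 yaw -0.019
```

```bash
python3 -m crank '[{"x":0,"y":-4,"z":-1,"yaw":0,"grip":0},{"x":8,"y":0,"z":0,"yaw":0,"grip":0},{"x":4,"y":0,"z":0,"yaw":0,"grip":0},{"x":0,"y":0,"z":0,"yaw":0,"grip":0}]' 25
python3 - <<'E'
from h import *
goto(411.3,-214.6,15,-1)
E
```

```text
t: 19.62
position: [410.1, -214.1, 15.3]
tcp_rot: [1.236, 1.193, -1.236]
ft_force: [-0.2, -0.3, -0.2]
finger_gap: 43.5
t 19.62 pos [ 410.1 -214.1   15.3] yawx [-0.001  0.    -1.   ] toolY [ 0.999 -0.036 -0.001] toolZ [-0.036 -0.999 -0.   ] gap 43.5 F [-0.2 -0.3 -0.2]
tool shift xyz [0.3 1.2 0.4] toolY ang -2.06 yaw -0.019
```

```bash
python3 -m crank '[{"x":0,"y":0.6,"z":0,"yaw":0,"grip":-1},{"x":0,"y":0,"z":0,"yaw":0,"grip":-1},{"x":0,"y":0,"z":0,"yaw":0,"grip":-1},{"x":0,"y":0,"z":0,"yaw":0,"grip":-1}]' 25; python3 -m crank '[{"x":-40,"y":0,"z":0,"yaw":0,"grip":-1},{"x":-60,"y":0,"z":0,"yaw":0,"grip":-1},{"x":-50,"y":0,"z":0,"yaw":0,"grip":-1},{"x":-10,"y":20,"z":-40,"yaw":0,"grip":-1},{"x":0,"y":22,"z":-56,"yaw":0,"grip":-1}]' 25;  python3 -m crank '[{"x":0,"y":22,"z":-56,"yaw":0,"grip":-1},{"x":0,"y":22,"z":-56,"yaw":0,"grip":-1},{"x":0,"y":22,"z":-56,"yaw":0,"grip":-1},{"x":0,"y":22,"z":-56,"yaw":0,"grip":-1},{"x":0,"y":22,"z":-56,"yaw":0,"grip":-1}]' 25
python3 - <<'E'
from h import *
goto(610,338,60,0)
E
```

```text
t: 20.12
position: [411.0, -214.3, 15.7]
tcp_rot: [1.236, 1.192, -1.236]
ft_force: [0.1, -0.1, 0.6]
finger_gap: 14.4
t: 20.75
position: [457.4, -120.1, 177.1]
tcp_rot: [1.239, 1.187, -1.236]
ft_force: [1.2, -0.2, -0.9]
finger_gap: 14.7
t: 21.38
position: [577.0, 157.6, 175.6]
tcp_rot: [1.236, 1.192, -1.236]
ft_force: [1.4, -0.7, 0.2]
finger_gap: 14.7
t 21.38 pos [577.  157.6 175.6] yawx [ 0. -0. -1.] toolY [ 0.999 -0.037  0.   ] toolZ [-0.037 -0.999  0.   ] gap 14.7 F [ 1.4 -0.7  0.2]
tool shift xyz [ 115.6   26.4 -181.5] toolY ang -2.09 yaw -0.037
```

```bash
python3 -m crank '[{"x":0,"y":7,"z":-55,"yaw":0,"grip":-1},{"x":20,"y":7,"z":-55,"yaw":0,"grip":-1},{"x":40,"y":7,"z":-55,"yaw":0,"grip":-1},{"x":40,"y":6,"z":-16,"yaw":0,"grip":-1},{"x":5,"y":0,"z":0,"yaw":0,"grip":-1}]' 25
python3 - <<'E'
from h import *
goto(610,338,23,0)
im,d,W,c,M=shot("wrist","w9.png")
E
```

```text
t: 22.0
position: [606.8, 331.5, 70.2]
tcp_rot: [1.23, 1.195, -1.239]
ft_force: [0.6, -0.4, -0.5]
finger_gap: 14.7
t 22.0 pos [606.8 331.5  70.2] yawx [-0.006 -0.002 -1.   ] toolY [ 0.999 -0.034 -0.006] toolZ [-0.034 -0.999  0.003] gap 14.7 F [ 0.6 -0.4 -0.5]
tool shift xyz [47.1  3.2 -6.7] toolY ang -1.94 yaw -0.034
```

View pics/w9.png

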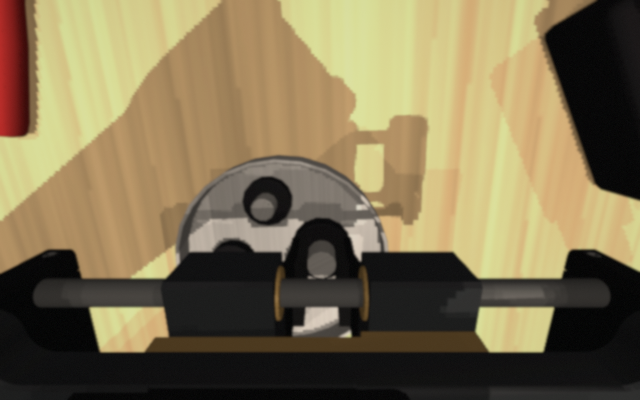

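```bash
python3 -m crank '[{"x":15,"y":2,"z":-5,"yaw":0,"grip":-1},{"x":20,"y":0,"z":0,"yaw":0,"grip":-1},{"x":8,"y":0,"z":0,"yaw":0,"grip":-1},{"x":0,"y":0,"z":0,"yaw":0,"grip":-1}]' 25
python3 - <<'E'
from h import *
goto(610,338,23,0)
E
```

```text
t: 22.55
position: [611.0, 335.5, 30.3]
tcp_rot: [1.235, 1.192, -1.237]
ft_force: [0.9, -0.1, 0.1]
finger_gap: 15.0
t 22.55 pos [611.  335.5  30.3] yawx [-0.001 -0.001 -1.   ] toolY [ 0.999 -0.036 -0.001] toolZ [-0.036 -0.999  0.001] gap 15.0 F [ 0.9 -0.1  0.1]
tool shift xyz [ 7.3 -1.1 -2.4] toolY ang -2.08 yaw -0.036
```

```bash
python3 -m crank '[{"x":5,"y":-1,"z":-1,"yaw":0,"grip":-1},{"x":0,"y":0,"z":0,"yaw":0,"grip":-1},{"x":0,"y":0,"z":0,"yaw":0,"grip":-0.4},{"x":0,"y":0,"z":0,"yaw":0,"grip":-0.4},{"x":0,"y":0,"z":0,"yaw":0,"grip":-0.4}]' 25; python3 -m crank '[{"x":-50,"y":0,"z":0,"yaw":0,"grip":-0.4},{"x":-50,"y":0,"z":0,"yaw":0,"grip":-0.2},{"x":-50,"y":-20,"z":45,"yaw":0,"grip":0},{"x":0,"y":-20,"z":55,"yaw":0,"grip":0},{"x":0,"y":0,"z":0,"yaw":0,"grip":0}]' 25
python3 - <<'E'
from h import *
im,d,W,c,M=shot("wrist","w10.png")
for o in feet(W): print(*o)
blocks(im,W)
goto(468.7,55.5,100,-94)
E
```

```text
t: 23.18
position: [610.5, 337.3, 26.3]
tcp_rot: [1.236, 1.192, -1.235]
ft_force: [0.2, -0.0, -0.1]
finger_gap: 25.3
t: 23.8
position: [569.0, 238.4, 171.1]
tcp_rot: [1.238, 1.187, -1.24]
ft_force: [0.1, -0.1, -0.1]
finger_gap: 43.1
[112.   8.] 372 [394.5 408.3  25.2] [394.7 407.7  25.4] [19.4 14.   4.1]
[346.  41.] 68 [597.8 374.2  22.7] [596.9 373.7  22.9] [24.1  9.1  1.7]
[283.  52.] 82 [540.3 368.1  22.9] [540.5 367.3  23.1] [25.8 16.3  2.2]
[259.  76.] 78 [516.2 348.7  22.8] [516.  348.4  23.3] [19.9 25.1  2.6]
[314.  75.] 212 [567.4 347.   32.1] [567.5 347.1  31.6] [14.5 15.   2.7]
[362.  85.] 218 [610.7 336.4  32.1] [610.9 336.6  31.6] [15.6 14.6  2.8]
[247. 103.] 55 [502.8 325.   22.8] [502.9 323.9  23.3] [ 8.  20.5  2.5]
[245. 130.] 55 [498.7 300.8  22.8] [498.7 300.4  23. ] [ 3.5 22.8  1.8]
[284. 132.] 195 [536.3 297.5  32.2] [535.9 297.2  31.7] [15.2 15.7  2.6]
[344. 134.] 190 [593.8 293.7  32.2] [593.8 293.5  31.6] [14.3 14.9  2.7]
[368. 336.] 24 [617.2  57.6  23.7] [618.2  57.5  24. ] [15.5  2.9  3.8]
blk [141. 204.] ctr [377.7 227.2] size 60.2 27.6 long ang 66.3 ztop 18.6 rgb [ 94.  47. 100.]
t 23.85 pos [569.2 241.3 171.2] yawx [ 0.001 -0.001 -1.   ] toolY [ 0.999 -0.039  0.001] toolZ [-0.039 -0.999  0.001] gap 43.4 F [0.1 1.  0.5]
tool shift xyz [ 71.2 -93.3 189.5] toolY ang -2.24 yaw 1.602
```

View pics/w10.png

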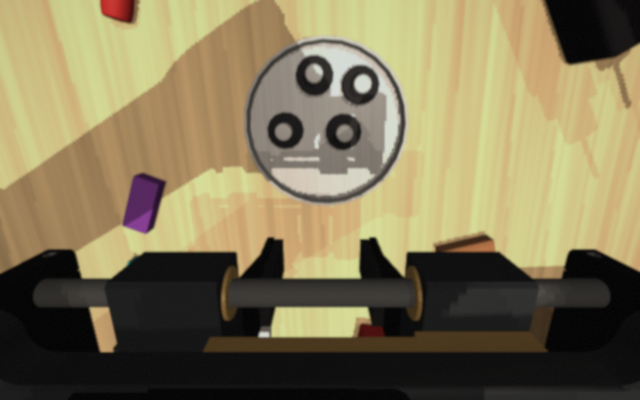

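Four feet are now upright in the dish. I'll move toward the slim block and measure it again.

```bash
python3 -m crank '[{"x":0,"y":-15,"z":50,"yaw":0,"grip":0},{"x":0,"y":-15,"z":55,"yaw":0,"grip":0},{"x":0,"y":-15,"z":55,"yaw":0,"grip":0},{"x":0,"y":-15,"z":55,"yaw":0,"grip":0},{"x":0,"y":0,"z":30,"yaw":0,"grip":0}]' 30
python3 - <<'E'
from h import *
im,d,W,c,M=shot("wrist","w11.png")
for o in feet(W): print(*o)
blocks(im,W)
goto(468.7,55.5,100,-94)
E
```

```text
t: 24.48
position: [500.0, -1.0, 170.9]
tcp_rot: [1.236, 1.191, -1.236]
ft_force: [0.3, 1.0, 0.4]
finger_gap: 43.5
[269. 229.] 190 [444.4 -40.4  28.5] [444.4 -40.5  28.5] [15.1 14.6  4.2]
blk [568.  25.] ctr [730.9 144.1] size 61.0 44.8 long ang 12.2 ztop 18.3 rgb [172. 113.  71.]
blk [152.  56.] ctr [348.2 129.6] size 59.8 27.8 long ang 63.6 ztop 18.5 rgb [ 56. 119. 103.]
blk [287. 134.] ctr [468.7  55.4] size 59.8 18.0 long ang -3.9 ztop 18.5 rgb [173. 160. 145.]
t 24.52 pos [500.4  -4.5 170.8] yawx [ 0.    -0.002 -1.   ] toolY [ 0.999 -0.04   0.001] toolZ [-0.04  -0.999  0.002] gap 43.6 F [ 0.1 -4.5 -0.2]
tool shift xyz [ 70.7 -34.1 -58.8] toolY ang -2.32 yaw 1.6
```

```bash
python3 -m crank '[{"x":0,"y":-17,"z":-30,"yaw":0,"grip":0},{"x":0,"y":-17,"z":-29,"yaw":0.178,"grip":0},{"x":10,"y":0,"z":0,"yaw":0.178,"grip":0},{"x":10,"y":0,"z":0,"yaw":0.178,"grip":0},{"x":10,"y":0,"z":0,"yaw":0.178,"grip":0}]' 30;python3 -m crank '[{"x":10,"y":0,"z":0,"yaw":0.178,"grip":0},{"x":10,"y":0,"z":0,"yaw":0.178,"grip":0},{"x":10,"y":0,"z":0,"yaw":0.178,"grip":0},{"x":10,"y":0,"z":0,"yaw":0.178,"grip":0},{"x":0,"y":0,"z":0,"yaw":0.174,"grip":0}]' 30
python3 - <<'E'
from h import *
goto(468.7,55.4,9.5,-93.9)
E
```

```text
t: 25.15
position: [469.1, 62.6, 140.4]
tcp_rot: [1.738, 0.755, -1.737]
ft_force: [0.5, 0.1, -0.2]
finger_gap: 43.7
t: 25.78
position: [468.6, 62.5, 99.9]
tcp_rot: [-2.186, 0.073, 2.188]
ft_force: [-0.2, -0.4, -0.3]
finger_gap: 43.7
t 25.77 pos [468.6  62.5  99.9] yawx [-0.001  0.    -1.   ] toolY [-0.067 -0.998 -0.   ] toolZ [-0.998  0.067  0.001] gap 43.7 F [-0.2 -0.4 -0.3]
tool shift xyz [90.3  7.1 -0.7] toolY ang -93.84 yaw 0.001
```

```bash
python3 -m crank '[{"x":35,"y":6.5,"z":-0.5,"yaw":0,"grip":0},{"x":35,"y":0,"z":0,"yaw":0,"grip":0},{"x":10,"y":0,"z":0,"yaw":0,"grip":0},{"x":0,"y":0,"z":0,"yaw":0,"grip":0}]' 30
python3 - <<'E'
from h import *
goto(468.7,55.4,9.5,-93.9)
E
```

```text
t: 26.28
position: [468.8, 55.4, 20.7]
tcp_rot: [-2.189, 0.068, 2.19]
ft_force: [0.2, 0.3, -0.0]
finger_gap: 43.1
t 26.27 pos [468.8  55.4  20.7] yawx [-0.001  0.    -1.   ] toolY [-0.062 -0.998 -0.   ] toolZ [-0.998  0.062  0.001] gap 43.1 F [ 0.2  0.3 -0. ]
tool shift xyz [11.2 -0.   0.1] toolY ang -93.56 yaw 0.006
```

```bash
python3 -m crank '[{"x":10.5,"y":0,"z":0,"yaw":0,"grip":0},{"x":0,"y":0,"z":0,"yaw":0,"grip":-1},{"x":0,"y":0,"z":0,"yaw":0,"grip":-1},{"x":0,"y":0,"z":0,"yaw":0,"grip":-1},{"x":0,"y":0,"z":0,"yaw":0,"grip":-1}]' 30; python3 -m crank '[{"x":-40,"y":0,"z":0,"yaw":0,"grip":-1},{"x":-50,"y":0,"z":0,"yaw":-0.067,"grip":-1},{"x":-50,"y":0,"z":0,"yaw":0,"grip":-1},{"x":-10,"y":30,"z":-8,"yaw":0,"grip":-1},{"x":0,"y":54,"z":-14,"yaw":0,"grip":-1}]' 30;python3 - <<'E'
from h import *
goto(576.6,-371,60,-89.7)
E
```

```text
t: 26.9
position: [468.9, 54.5, 10.4]
tcp_rot: [-2.19, 0.069, 2.188]
ft_force: [0.1, -0.3, 2.9]
finger_gap: 17.7
t: 27.52
position: [491.9, -28.6, 161.8]
tcp_rot: [2.221, 0.009, -2.214]
ft_force: [0.9, -0.2, -0.3]
finger_gap: 17.5
t 27.52 pos [491.9 -28.6 161.8] yawx [ 0.003  0.    -1.   ] toolY [ 0.008 -1.    -0.   ] toolZ [-1.    -0.008 -0.003] gap 17.5 F [ 0.9 -0.2 -0.3]
tool shift xyz [102.  343.1 -81.6] toolY ang -89.55 yaw 0.003
```

```bash
python3 -m crank '[{"x":0,"y":56,"z":-14,"yaw":0,"grip":-1},{"x":0,"y":56,"z":-14,"yaw":0,"grip":-1},{"x":0,"y":56,"z":-14,"yaw":0,"grip":-1},{"x":0,"y":56,"z":-14,"yaw":0,"grip":-1},{"x":0,"y":56,"z":-14,"yaw":0,"grip":-1}]' 30; python3 -m crank '[{"x":20,"y":50,"z":-8,"yaw":0,"grip":-1},{"x":30,"y":5,"z":0,"yaw":0,"grip":-1},{"x":30,"y":0,"z":0,"yaw":0,"grip":-1},{"x":0,"y":0,"z":0,"yaw":0,"grip":-1}]' 30;python3 - <<'E'
from h import *
im,d,W,c,M=shot("wrist","w12.png")
held(W)
goto(576.6,-371,60,-89.7)
E
```

```text
t: 28.15
position: [562.2, -310.8, 160.0]
tcp_rot: [2.22, 0.005, -2.219]
ft_force: [0.4, 0.5, -1.4]
finger_gap: 17.4
t: 28.65
position: [568.6, -363.1, 77.3]
tcp_rot: [2.216, 0.007, -2.226]
ft_force: [1.2, -0.6, -0.1]
finger_gap: 17.5
t 28.7 pos [ 569.7 -363.6   79.6] yawx [-0.002  0.001 -1.   ] toolY [ 0.004 -1.    -0.001] toolZ [-1.    -0.004  0.002] gap 17.6 F [ 1.  -0.6  0.2]
held 2016 tool min [-14.  -17.8 -28.8] max [-3.  17.3 -0.1] med [ -5.8  -0.5 -12.5]
[ -0.4 -13.9] [31.9 31.2] 47.958587646484375
t 28.7 pos [ 569.7 -363.6   79.6] yawx [-0.002  0.001 -1.   ] toolY [ 0.004 -1.    -0.001] toolZ [-1.    -0.004  0.002] gap 17.6 F [ 1.  -0.6  0.2]
tool shift xyz [19.5  7.4 -6.9] toolY ang -89.77 yaw -0.001
```

View pics/w12.png

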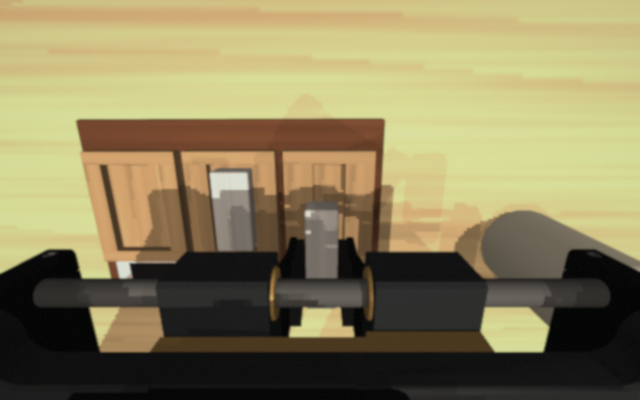

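```bash
python3 -m crank '[{"x":0,"y":7,"z":-6.5,"yaw":0,"grip":-1},{"x":20,"y":0,"z":0,"yaw":0,"grip":-1},{"x":20,"y":0,"z":0,"yaw":0,"grip":-1},{"x":5,"y":0,"z":0,"yaw":0,"grip":-1},{"x":0,"y":0,"z":0,"yaw":0,"grip":-1}]' 30
python3 - <<'E'
from h import *
goto(576.6,-371,18.5,-89.7)
E
```

```text
t: 29.32
position: [576.3, -370.8, 34.3]
tcp_rot: [2.219, 0.005, -2.221]
ft_force: [0.7, -0.2, -0.2]
finger_gap: 17.7
t 29.32 pos [ 576.3 -370.8   34.3] yawx [-0.001  0.001 -1.   ] toolY [ 0.004 -1.    -0.001] toolZ [-1.    -0.004  0.001] gap 17.7 F [ 0.7 -0.2 -0.2]
tool shift xyz [15.8  0.2 -0.3] toolY ang -89.78 yaw -0.001
```

```bash
python3 -m crank '[{"x":8,"y":0,"z":0,"yaw":0,"grip":-1},{"x":4,"y":0,"z":0,"yaw":0,"grip":-1},{"x":3,"y":0,"z":0,"yaw":0,"grip":-1},{"x":0,"y":0,"z":0,"yaw":0,"grip":-1}]' 30
python3 - <<'E'
from h import *
goto(576.6,-371,18.5,-89.7)
E
```

```text
t: 29.82
position: [576.6, -371.0, 19.9]
tcp_rot: [2.219, 0.004, -2.22]
ft_force: [-0.4, 1.0, -0.2]
finger_gap: 17.8
t 29.82 pos [ 576.6 -371.    19.9] yawx [-0.  0. -1.] toolY [ 0.004 -1.    -0.   ] toolZ [-1.    -0.004  0.   ] gap 17.8 F [-0.4  1.  -0.2]
tool shift xyz [ 1.4  0.  -0. ] toolY ang -89.78 yaw -0.001
```

```bash
python3 -m crank '[{"x":0,"y":0,"z":0,"yaw":0,"grip":-0.2},{"x":0,"y":0,"z":0,"yaw":0,"grip":-0.2},{"x":0,"y":0,"z":0,"yaw":0,"grip":-0.2},{"x":-30,"y":0,"z":0,"yaw":0,"grip":-0.2},{"x":-50,"y":0,"z":0,"yaw":0,"grip":0}]' 30; python3 -m crank '[{"x":-50,"y":0,"z":0,"yaw":-0.17,"grip":0},{"x":-20,"y":0,"z":0,"yaw":-0.17,"grip":0},{"x":0,"y":0,"z":0,"yaw":-0.17,"grip":0},{"x":0,"y":0,"z":0,"yaw":-0.17,"grip":0},{"x":0,"y":0,"z":0,"yaw":-0.17,"grip":0}]' 30; python3 -m crank '[{"x":0,"y":0,"z":0,"yaw":-0.17,"grip":0},{"x":0,"y":0,"z":0,"yaw":-0.17,"grip":0},{"x":0,"y":0,"z":0,"yaw":-0.17,"grip":0},{"x":0,"y":0,"z":0,"yaw":-0.17,"grip":0},{"x":0,"y":0,"z":0,"yaw":0,"grip":0}]' 30
python3 - <<'E'
from h import *
im,d,W,c,M=shot("wrist","w13.png")
z=W[...,2]
for yy in (-298,-371):
    k=(abs(W[...,0]-576)<40)&(abs(W[...,1]-yy)<25)&(z>21)&(z<33); p=W[k]; print(cv2.minAreaRect(p[:,:2].astype(np.float32)),p[:,2].mean())
for o in feet(W): print(*o)
goto(444.4,-40.5,100,0)
shot("side","s13.png")
E
```

```text
t: 30.45
position: [575.6, -370.3, 99.2]
tcp_rot: [2.217, 0.006, -2.224]
ft_force: [0.4, 0.3, 0.1]
finger_gap: 38.7
t: 31.08
position: [576.7, -371.1, 170.2]
tcp_rot: [1.711, 0.784, -1.711]
ft_force: [0.2, -0.0, -0.2]
finger_gap: 43.5
t: 31.7
position: [576.6, -371.2, 170.1]
tcp_rot: [1.238, 1.191, -1.237]
ft_force: [0.1, -0.3, -0.2]
finger_gap: 43.5
((576.2171630859375, -298.71624755859375), (60.06503677368164, 27.003421783447266), 0.2385120391845703) 26.47515434273847
((576.4503173828125, -371.2110595703125), (59.67694091796875, 18.07167625427246), 0.42803406715393066) 26.325547839316954
[101. 133.] 289 [ 368.8 -305.9   28.5] [ 368.4 -306.    28.5] [15.8 15.1  4.1]
[320. 312.] 31 [ 569.7 -510.7   30.9] [ 569.2 -511.1   31.2] [ 6.3 12.5  3.5]
t 31.75 pos [ 576.7 -371.1  170.1] yawx [ 0.  0. -1.] toolY [ 0.999 -0.041  0.   ] toolZ [-0.041 -0.999 -0.   ] gap 43.5 F [-0.1 -0.6  0.3]
tool shift xyz [  70.1 -145.7 -324.9] toolY ang -2.34 yaw -0.041
```

View pics/w13.png

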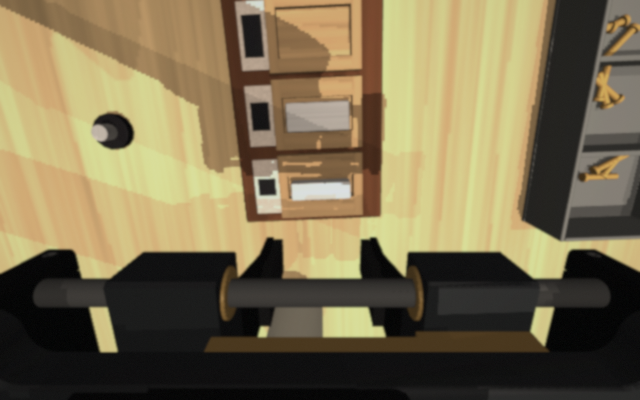

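View pics/s13.png

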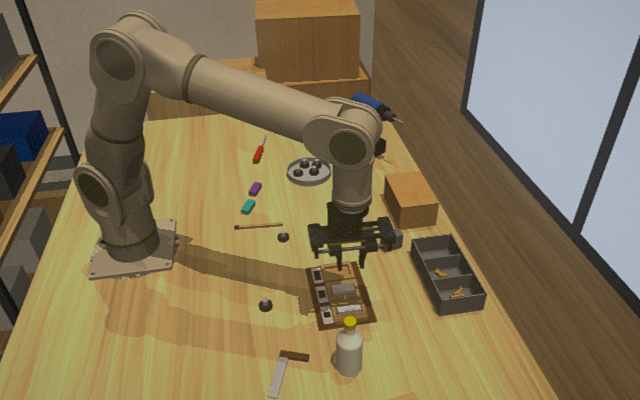

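Both blocks are flat in the pockets matching their label bars: middle at (318, 116), slim at (320, 188). The fifth foot is next.

```bash
python3 -m crank '[{"x":0,"y":-22,"z":-52,"yaw":0,"grip":0},{"x":0,"y":-22,"z":-52,"yaw":0,"grip":0},{"x":0,"y":-22,"z":-52,"yaw":0,"grip":0},{"x":0,"y":-22,"z":-52,"yaw":0,"grip":0},{"x":0,"y":-22,"z":-30,"yaw":0,"grip":0}]' 25
python3 - <<'E'
from h import *
im,d,W,c,M=shot("wrist","w14.png")
for o in feet(W): print(*o)
goto(444.4,-40.5,100,0)
E
```

```text
t: 32.42
position: [475.0, -126.3, 170.4]
tcp_rot: [1.237, 1.191, -1.236]
ft_force: [-1.4, -0.3, 1.0]
finger_gap: 43.5
[284. 104.] 243 [444.2 -41.   28.5] [444.1 -41.1  28.6] [15.4 15.1  3.6]
t 32.48 pos [ 473.3 -123.2  170.3] yawx [-0.001  0.001 -1.   ] toolY [ 0.999 -0.035 -0.001] toolZ [-0.035 -0.999 -0.001] gap 43.7 F [1.6 3.5 0.2]
tool shift xyz [ 70.4 -31.7 -81.6] toolY ang -2.02 yaw -0.035
```

```bash
python3 -m crank '[{"x":0,"y":-16,"z":-41,"yaw":0,"grip":0},{"x":20,"y":-16,"z":-41,"yaw":0,"grip":0},{"x":40,"y":0,"z":0,"yaw":0,"grip":0},{"x":40,"y":0,"z":0,"yaw":0,"grip":0},{"x":20,"y":0,"z":0,"yaw":0,"grip":0}]' 25
python3 - <<'E'
from h import *
goto(444.3,-41,15,0)
E
```

```text
t: 33.1
position: [445.8, -46.1, 48.4]
tcp_rot: [1.238, 1.191, -1.24]
ft_force: [0.2, 0.3, -0.2]
finger_gap: 43.8
t 33.1 pos [445.8 -46.1  48.4] yawx [-0.002  0.    -1.   ] toolY [ 0.999 -0.04  -0.002] toolZ [-0.04  -0.999 -0.   ] gap 43.8 F [ 0.2  0.3 -0.2]
tool shift xyz [33.4 -1.6 -5. ] toolY ang -2.31 yaw -0.04
```

```bash
python3 -m crank '[{"x":0,"y":-1,"z":-4.5,"yaw":0,"grip":0},{"x":15,"y":0,"z":0,"yaw":0,"grip":0},{"x":8,"y":0,"z":0,"yaw":0,"grip":0},{"x":0,"y":0,"z":0,"yaw":0,"grip":0}]' 25
python3 - <<'E'
from h import *
goto(444.3,-41,15,0)
E
```

```text
t: 33.6
position: [445.5, -41.6, 26.7]
tcp_rot: [1.236, 1.192, -1.237]
ft_force: [-0.4, 0.4, 0.8]
finger_gap: 43.5
t 33.6 pos [445.5 -41.6  26.7] yawx [-0.001  0.    -1.   ] toolY [ 0.999 -0.037 -0.001] toolZ [-0.037 -0.999 -0.   ] gap 43.5 F [-0.4  0.4  0.8]
tool shift xyz [11.7 -1.3 -0.5] toolY ang -2.14 yaw -0.037
```

```bash
python3 -m crank '[{"x":11,"y":-1,"z":-0.4,"yaw":0,"grip":0},{"x":0,"y":0,"z":0,"yaw":0,"grip":-1},{"x":0,"y":0,"z":0,"yaw":0,"grip":-1},{"x":0,"y":0,"z":0,"yaw":0,"grip":-1},{"x":0,"y":0,"z":0,"yaw":0,"grip":-1}]' 25; python3 -m crank '[{"x":-40,"y":0,"z":0,"yaw":0,"grip":-1},{"x":-60,"y":0,"z":0,"yaw":0,"grip":-1},{"x":-30,"y":0,"z":0,"yaw":0,"grip":-1},{"x":-10,"y":20,"z":-40,"yaw":0,"grip":-1},{"x":0,"y":22,"z":-50,"yaw":0,"grip":-1}]' 25;  python3 - <<'E'
from h import *
goto(570,250,60,0)
E
```

```text
t: 34.22
position: [445.0, -41.1, 16.3]
tcp_rot: [1.237, 1.191, -1.236]
ft_force: [0.0, -0.2, 0.4]
finger_gap: 14.9
t: 34.85
position: [491.4, 47.3, 157.5]
tcp_rot: [1.24, 1.187, -1.237]
ft_force: [0.5, -0.6, -0.8]
finger_gap: 14.8
t 34.85 pos [491.4  47.3 157.5] yawx [ 0.003 -0.001 -1.   ] toolY [ 0.999 -0.04   0.003] toolZ [-0.04  -0.999  0.001] gap 14.8 F [ 0.5 -0.6 -0.8]
tool shift xyz [  97.6   70.1 -205.8] toolY ang -2.3 yaw -0.04
```

```bash
python3 -m crank '[{"x":0,"y":17,"z":-52,"yaw":0,"grip":-1},{"x":0,"y":17,"z":-52,"yaw":0,"grip":-1},{"x":10,"y":17,"z":-52,"yaw":0,"grip":-1},{"x":40,"y":16,"z":-45,"yaw":0,"grip":-1},{"x":30,"y":0,"z":0,"yaw":0,"grip":-1}]' 25
python3 - <<'E'
from h import *
goto(570,250,23,0)
im,d,W,c,M=shot("wrist","w15.png")
for o in feet(W): 
  if o[2][2]>27: print(*o)
E
```

```text
t: 35.48
position: [563.6, 250.1, 74.2]
tcp_rot: [1.234, 1.197, -1.233]
ft_force: [-1.3, -0.9, 0.3]
finger_gap: 15.2
t 35.48 pos [563.6 250.1  74.2] yawx [-0.002  0.002 -1.   ] toolY [ 0.999 -0.032 -0.002] toolZ [-0.032 -0.999 -0.002] gap 15.2 F [-1.3 -0.9  0.3]
tool shift xyz [51.2  6.5  0. ] toolY ang -1.84 yaw -0.032
[322.  79.] 421 [567.4 347.3  32.2] [567.5 347.3  31.6] [14.8 15.   2.8]
[391.  94.] 494 [610.6 336.8  32.1] [610.8 336.7  31.4] [15.4 15.3  3.1]
[277. 160.] 395 [536.  297.6  32.2] [536.1 297.4  31.6] [15.1 15.7  2.7]
[363. 163.] 399 [593.5 294.1  32.2] [593.6 293.9  31.5] [15.7 15.2  3.1]
```

View pics/w15.png

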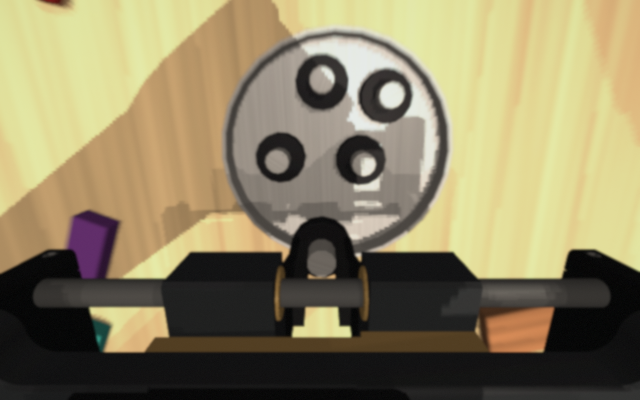

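```bash
python3 -m crank '[{"x":10,"y":5,"z":0,"yaw":0,"grip":-1},{"x":20,"y":0,"z":0,"yaw":0,"grip":-1},{"x":13,"y":0,"z":0,"yaw":0,"grip":-1},{"x":0,"y":0,"z":0,"yaw":0,"grip":-1}]' 25
python3 - <<'E'
from h import *
goto(570,250,23,0)
E
```

```text
t: 36.02
position: [568.9, 244.9, 32.1]
tcp_rot: [1.235, 1.192, -1.238]
ft_force: [-0.1, 0.4, -0.8]
finger_gap: 15.1
t 36.02 pos [568.9 244.9  32.1] yawx [-0.001 -0.001 -1.   ] toolY [ 0.999 -0.037 -0.001] toolZ [-0.037 -0.999  0.001] gap 15.1 F [-0.1  0.4 -0.8]
tool shift xyz [ 9.1  0.9 -5.1] toolY ang -2.14 yaw -0.037
```

```bash
python3 -m crank '[{"x":0,"y":1,"z":-5.5,"yaw":0,"grip":-1},{"x":6,"y":0,"z":0,"yaw":0,"grip":-1},{"x":0,"y":0,"z":0,"yaw":0,"grip":-1},{"x":0,"y":0,"z":0,"yaw":0,"grip":-0.4},{"x":0,"y":0,"z":0,"yaw":0,"grip":-0.4}]' 25; python3 -m crank '[{"x":0,"y":0,"z":0,"yaw":0,"grip":-0.4},{"x":-50,"y":0,"z":0,"yaw":0,"grip":-0.4},{"x":-50,"y":0,"z":0,"yaw":0,"grip":-0.2},{"x":-50,"y":10,"z":35,"yaw":0,"grip":0},{"x":0,"y":10,"z":50,"yaw":0,"grip":0}]' 25; python3 -m crank '[{"x":-20,"y":10,"z":50,"yaw":0,"grip":0},{"x":0,"y":0,"z":0,"yaw":0,"grip":0}]' 25;  python3 - <<'E'
from h import *
st()
im,d,W,c,M=shot("wrist","w16.png")
for o in feet(W): 
  if o[2][2]>27: print(*o,np.hypot(*(o[3][:2]-[576.2,299.7])))
E
```

```text
t: 36.65
position: [570.9, 250.9, 27.3]
tcp_rot: [1.237, 1.191, -1.236]
ft_force: [-0.2, 0.4, -0.8]
finger_gap: 24.0
t: 37.28
position: [589.4, 166.9, 181.9]
tcp_rot: [1.24, 1.19, -1.227]
ft_force: [0.8, -0.3, -0.5]
finger_gap: 42.0
t: 37.52
position: [597.6, 109.6, 198.6]
tcp_rot: [1.242, 1.184, -1.241]
ft_force: [0.2, 0.7, -0.5]
finger_gap: 43.4
t 37.52 pos [597.6 109.6 198.6] yawx [ 0.003 -0.002 -1.   ] toolY [ 0.999 -0.045  0.003] toolZ [-0.045 -0.999  0.002] gap 43.4 F [ 0.2  0.7 -0.5]
[286.  43.] 208 [571.2 250.6  32. ] [571.2 250.7  31.5] [15.5 15.5  2.9] 49.25444142409901
[318. 314.] 10 [587.8 -55.3  30.9] [587.7 -56.3  30.9] [1.6 8.5 3.8] 356.1856959508621
```

View pics/w16.png

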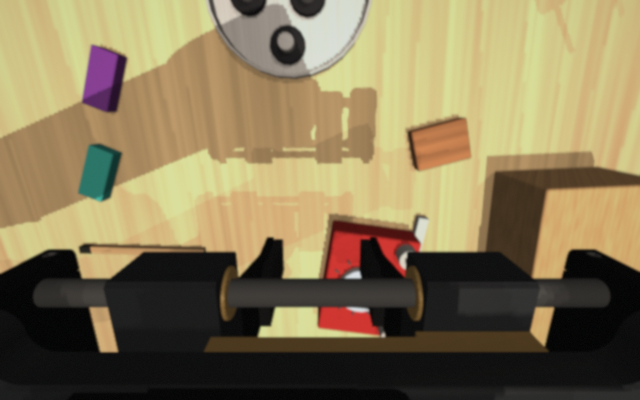

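Five feet are in the dish. I'll move back over the jig for a last check of the dial, and look over the bench for a wide block or a seventh foot.

```bash
python3 -m crank '[{"x":-20,"y":10,"z":50,"yaw":0,"grip":0},{"x":-10,"y":10,"z":50,"yaw":0,"grip":0},{"x":0,"y":0,"z":0,"yaw":0,"grip":0},{"x":0,"y":0,"z":0,"yaw":0,"grip":0}]' 25;  python3 - <<'E'
from h import *
st()
im,d,W,c,M=shot("wrist","w17.png")
cv2.imwrite("pics/dial2.png",cv2.resize(im[90:270,230:430,::-1],None,fx=3.3,fy=3.3,interpolation=cv2.INTER_CUBIC))
z=W[...,2]
D=np.hypot(W[...,0]-639,W[...,1]+12)
k=(D<40)&(z>62)&(z<80); p=W[k]; print(cv2.minAreaRect(p[:,:2].astype(np.float32)))
km=(D<45)&(D>28.5)&(z>36)&(z<44)&(im.min(-1)>130); p=W[km]
print(len(p),p.mean(0), np.degrees(np.arctan2(p.mean(0)[1]+12.4,p.mean(0)[0]-638.9)))
shot("scene","sc17.png");im,d,W,c,M=shot("side","s17.png")
for o in comps(im,W,6,70): 
  if 250<o[2][0]<900: print(*o)
E
```

```text
t: 38.08
position: [611.6, 16.2, 226.7]
tcp_rot: [1.236, 1.194, -1.235]
ft_force: [0.3, 0.4, -0.6]
finger_gap: 43.5
t 38.08 pos [611.6  16.2 226.7] yawx [-0.001  0.001 -1.   ] toolY [ 0.999 -0.035 -0.001] toolZ [-0.035 -0.999 -0.001] gap 43.5 F [ 0.3  0.4 -0.6]
((638.876708984375, -12.624369621276855), (14.319685935974121, 49.78328323364258), 78.87686920166016)
59 [605.07328921  -7.6843199   41.09985092] 172.06371585890764
[283.  61.] 434 [ 599. 1324.   28.] 61.0 [ 620. 1326.] [ 54. 295.] 85 [99. 73. 40.]
[298. 119.] 550 [584. 635.  49.] 69.0 [595. 654.] [171. 114.] 79 [74. 68. 54.]
[356. 134.] 21 [784. 444.  60.] 68.0 [783. 443.] [15. 37.] 4 [52. 44. 27.]
[369. 146.] 561 [820. 383.  38.] 70.0 [840. 437.] [154. 150.] 28 [44. 36. 23.]
[258. 152.] 135 [407. 454.  20.] 31.0 [418. 492.] [204.  25.] 72 [140.  66.  42.]
[308. 171.] 726 [572. 294.  16.] 38.0 [575. 298.] [168. 167.] 42 [91. 84. 70.]
[403. 222.] 1308 [810. -77.  39.] 70.0 [771. -39.] [215. 218.] 33 [89. 70. 45.]
[254. 188.] 113 [375. 220.  16.] 23.0 [375. 225.] [68. 28.] 68 [102.  61.  98.]
[360. 190.] 191 [728. 137.  16.] 25
[... 177 characters left out ...]
 114.] 80 [120.  66.  49.]
[258. 225.] 110 [374.  28.   9.] 15.0 [373.  27.] [ 18. 151.] 85 [136. 106.  62.]
[447. 275.] 3420 [ 859. -311.   34.] 66.0 [ 874. -301.] [156. 247.] 0 [67. 61. 48.]
[338. 293.] 2416 [ 562. -305.   15.] 33.0 [ 561. -291.] [228. 136.] 86 [140. 119.  84.]
[265. 304.] 132 [ 366. -311.   16.] 33.0 [ 367. -308.] [33. 32.] 85 [83. 75. 56.]
[291. 357.] 262 [ 412. -480.   10.] 15.0 [ 414. -491.] [51. 70.] 72 [110.  86.  60.]
[348. 365.] 437 [ 536. -546.   39.] 70.0 [ 538. -543.] [27. 58.] 80 [116. 106.  84.]
[277. 376.] 45 [ 376. -524.    7.] 11.0 [ 374. -524.] [32. 22.] 62 [156. 145. 129.]
[406. 397.] 132 [ 639. -645.   36.] 41.0 [ 633. -647.] [70. 17.] 3 [165. 132.  76.]
```

View pics/dial2.png

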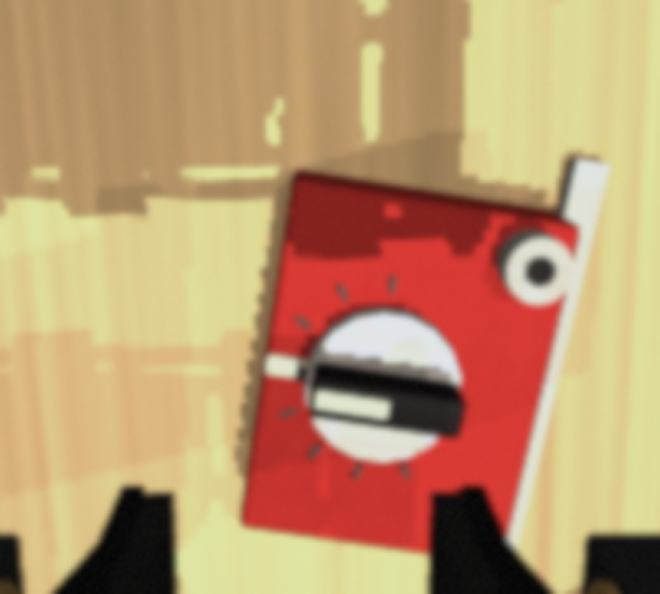

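View pics/sc17.png

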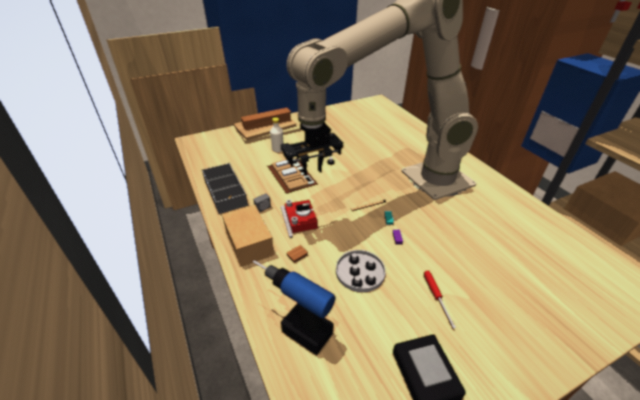

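View pics/s17.png

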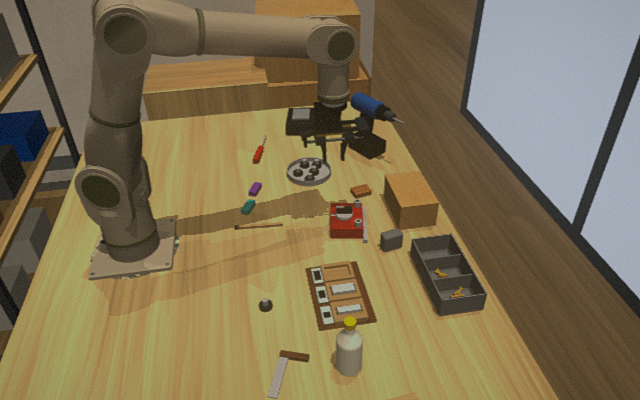

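Run:
```python
from h import *
im,d,W,c,M=shot("wrist")
m=(im.min(-1)>140).astype(np.uint8); m[:,:300]=0;m[:190]=0;m[215:]=0;m[:,325:]=0
ys,xs=np.nonzero(m); print(xs.min(),xs.max(),ys.min(),ys.max())
for sel in [xs<316, xs>=0]:
    p=ray(c,M,np.c_[xs,ys][sel],40.0); q=p.mean(0); print(len(p),q,np.degrees(np.arctan2(q[1]+12.6,q[0]-638.9)),np.ptp(p,0))
im=cv2.resize(im[190:215,300:325,::-1],None,fx=20,fy=20,interpolation=cv2.INTER_NEAREST); cv2.imwrite("pics/mk.png",im)
```

```text
311 319 198 204
30 [601.51222636  -5.80038794  40.        ] 169.69243140355903 [4.89767923 6.202444   0.        ]
54 [603.75589445  -6.27973353  40.        ] 169.80498428085946 [9.48977593 7.53607656 0.        ]
```

View pics/mk.png

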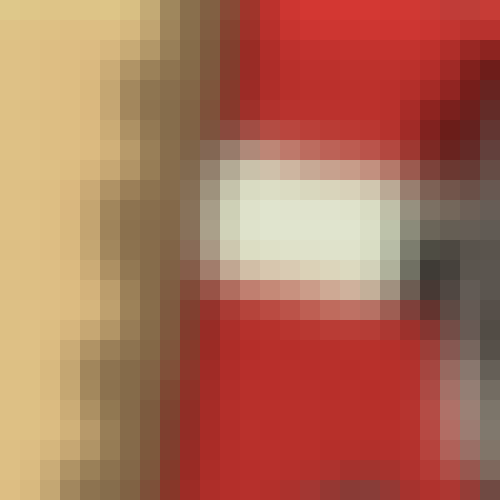

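The index line lies at 169.7° and the pointer at 168.9°, about 0.015 rad apart. In the last side view both blocks are in their pockets, five feet are in the dish and one spare foot stands clear. I'm handing in.

```bash
python3 -c "
from plant import ctrl
print(ctrl.job_done())"
```

```text
the job is handed in; nothing more can be done
None
```

I finished all three parts of the job and handed it in at about 38 s of the 192 s allowed. The hand-in gives no verdict, so these results come from my own last camera checks.

- **Feet:** I added three feet to the two already in the dish. The views after the last placing show five standing in it, the farthest about 52 mm from its centre. The one spare I found is on the bench at about (368, -306) mm, far from the dish.
- **Dial:** I turned it about 80° clockwise. The pointer now sits at 168.9° and the index line at 169.7°, about 0.015 rad apart. An earlier depth reading put the line near 172° when the grip bar partly hid it. A ray-cast from the last picture did not bear that out, and even 172° would be within tolerance.
- **Blocks:** I found only the slim and middle blocks. No wide block showed in any view, so its pocket is empty. Both blocks lie flat in their own pockets, within about 1 mm and 0.5°, with their tops at 26.3 to 26.5 mm as they should be.

In the last view the other tools were where they started. I noticed no grip slip and no object knocked aside.

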